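Fit the grooved wheel to the strap-edging jig

ROBOT

A 6-joint arm with a two-finger parallel gripper is mounted at the origin on a cart in front of the work surface, level with it; the furniture and walls round the work are solid. World frame = base frame: x ahead of the robot, y to its left, z up, the work surface at z = 0. Lengths are in m, angles in degrees, forces in N, time in s.
With the tool pointing down it reaches from about 0.375 to 0.9 m from the base axis. Payload 3.1 kg.
Tool frame: the origin (TCP) lies midway between the tips of the shut fingers; the grasp point (between the pads) lies 19 mm behind it; x points along the fingers, y is the direction in which the jaws open and shut, and the axes are right-handed (so a half turn about x gives the same grasp; the last joint's range is limited). The gripper opens to 87 mm and grips with 3 to 60 N. Pads are 19 mm wide; open, the fingers measure 117 mm over their backs; the gripper's body (75 mm by 190 mm) begins 51 mm behind the grasp point.
Start: joints at [-84.368, 30.224, 82.088, -0, 67.689, -10.227], TCP at [0.171, -0.601, 0.223] pointing down, gripper open.
Joint ranges: [-176.69, 176.69], [-43.24, 126.21], [12.49, 139.97], [-82, 262], [0, 151.66], [-163.58, 163.58]. Speed limits (degrees/s): [159.86, 159.86, 180, 180, 180, 180].

INTERFACE

Orientations are given as a 3x3 rotation matrix whose columns are the frame's x, y, z axes.
In Python, from rig import bot gives the robot as it stands.
- The arm moves only by the tool play_rows, never from a script. Its argument "motion" is a list of rows, each a list of 3 entries, a list of its own where there are three numbers: the shift along the tool's x, y, z in mm, then the turn, a rotation vector about the tool's x, y, z in degrees, then the opening, from 0 (shut) to 1 (fully open). A call has 1 to 8 rows; each row is the pose to reach, as a shift and turn from the pose commanded when the call began, along the tool's axes at that moment; what a row does not reach only later rows make up. A row lasts 1/10 s, in which the tool goes at most 50 mm and 8.59 degrees, less where a joint would pass 70% of its speed; a pose out of reach is approached as far as the arm can. A call with a gripper value outside its range is refused whole. The fingers move at their own pace and stop on an object; the grip force is fixed at half the most. Time passes only in rows, so rows that repeat a pose let the fingers close. It gives the time, the measured TCP pose, the force and the opening at its end, in the units of the state.
- bot.read_state(): the state, without advancing time (a new reading comes with each control period).
- bot.capture(name): name is "side" or "top"; returns a dict with "img" (384x512x3 uint8, blue, green, red), "mtx" (3x3 intrinsics, pixels), "rvec" (rotation vector, rad) and "tvec" (3), from world to camera coordinates, as OpenCV has them. Camera axes: x right, y down, z forward; pixel columns grow to the right and rows downward; lengths in m; the calibration is good to about 2 mm. A picture is of the moment at which its call begins. There is no depth.
- bot.hand_in(): hands the job in, once; it reports no verdict.
The state is a dict: "time_s": time; "joint_positions": joint angles; "qvel": joint speeds; "tau": joint torques, N m; "position": TCP position; "tcp_rot": TCP orientation; "force": force on the tool from outside, world axes, zero at the start; "moment": the same for the moment, N m; "opening": opening from 0.0 (shut) to 1.0 (fully open).
Only numpy, scipy, OpenCV 4.12 (cv2) and the standard library are available. Lean on these libraries where they do the work, as an engineer would, in place of code of your own. Each camera call takes 0.05 s, during which the arm holds its last target.

TASK

Fit the grooved wooden wheel to the strap-edging jig: push the sprung pressure arm back by its knob until it stays caught on its latch, then slide the spacer, the wheel and the reducing bushing onto the spindle in that order, each fully home. Finish by pressing the latch tab down so that the arm springs in and its roller rests against the wheel, and leave the wax tin, the loupe and the jar where they are.

Things in the scene. Friction and masses are not known exactly. Their poses are not given: they have to be found in the camera images.
- jig: strap-edging jig, fixed: grey plate 215 x 260 mm, top 14 mm up, reaching 60 mm to -x, 155 to +x, 55 to +y and 205 to -y (its axes) of its upright 20 mm steel spindle. Origin on the counter under the spindle's axis, z up. Pressure arm and latch stand on its -y side; the arm's upright pivot (34 mm diameter, 91 mm tall) is at x +130, y -60 mm
- spindle_tip (a point): tip of the spindle, on its axis, 84 mm above the counter; the top 10 mm taper from 20 to 10 mm diameter
- spindle_seat (a point): on the spindle's axis, 16 mm above the counter: top of the 64 mm wide shoulder on which the spacer sits
- press_arm (a joint): angle (rad) of the sprung arm about its upright pivot. 0: swung in to its stop, roller beside the bare spindle, blocking it. Grows as the knob is pushed away from the spindle, to jig -y (counter-clockwise from above). Caught by the latch it stays at about 1.04; end stop 1.12, so push to about 1.1 and let go. About 0.14 with the roller on the wheel
- press_knob (a point): middle of the black upright knob (18 mm diameter, 84 to 106 mm above the counter) at the arm's end, 175 mm from the pivot; moves with the arm. The arm is a bar 16 mm wide, 70 to 82 mm up, from pivot to knob. Pushing the knob takes 1 to 6 N, most as the arm rides over the latch; let go before it is caught, it springs back in about 1 s
- press_roller (a point): middle of the arm's steel roller (28 mm diameter, 53 to 69 mm above the counter; hangs under the bar), 135 mm from the pivot
- latch (a joint): angle (rad) of the sprung latch lever: 0 = up (its tooth holds the cocked arm), 0.23 = tab fully down; the tooth lets go at about 0.12 to 0.2. The arm also pushes it down in passing
- latch_tab (a point): centre of the top of the latch lever's ribbed steel thumb tab (34 x 34 mm, 57 mm above the counter when up), just outside the caught arm; pressed straight down 20 to 26 mm with about 2 to 4 N it frees the arm
- spacer_mid (a point): spacer: plain thick aluminium ring, 60 mm outside diameter, 24 mm tall, bore 23 mm, about 0.17 kg, standing upright; point at its centre, half-way up. Fully home this point is 28 mm above the counter
- wheel_mid (a point): dark wooden wheel with two grooves round it, 64 mm diameter, 36 mm tall, bore 34 mm, about 0.2 kg, standing upright; point at its centre, half-way up. Fully home on the spacer this point is 58 mm above the counter
- bushing_mid (a point): steel reducing bushing, 54 mm tall, about 0.22 kg, upright: spigot 30 mm diameter x 22 below, flange 57 x 8, ridged grip hub 37 x 24 on top; bore 23 mm through. Point on its axis, half-way up (the hub begins 3 mm above it). Spigot goes down into the wheel's bore until the flange lands on the wheel; then this point is 81 mm above the counter
- wax_tin: bystander: round gold tin, 62 mm diameter, 25 mm tall; origin at its underside
- loupe: bystander: black eye loupe, a 34 mm wide, 27 mm tall cup shape; origin at its underside
- jar: bystander: small open glass jar, 56 mm diameter, 50 mm tall; origin at its underside

How it is judged (in metres and radians):
On the way, in this order (a step that is already met when the one before it is completed fails the run):
1. the arm is caught on its latch and let go (value of joint press_arm above 0.99 rad and value of joint latch below 0.06 rad and contact force between the fingers and press_arm below 0.3 N), for 0.2 s.
2. the spacer is fully home on the spindle, with the arm still caught (value of joint press_arm above 0.99 rad and z of spacer_mid in the frame of jig below 0.031 m and horizontal distance between spacer_mid and spindle_seat below 0.005 m and angle between spacer_mid's own z axis and vertical below 0.06 rad), for 0.1 s.
3. the wheel is on the spindle, on the spacer, with the arm still caught (all of step 2 and z of wheel_mid in the frame of jig between 0.055 and 0.061 m and horizontal distance between wheel_mid and spindle_seat below 0.01 m and angle between wheel_mid's own z axis and vertical below 0.06 rad), for 0.1 s.
4. the bushing is fully home in the wheel, with the arm still caught (all of step 3 and z of bushing_mid in the frame of jig between 0.078 and 0.084 m and horizontal distance between bushing_mid and spindle_seat below 0.005 m and angle between bushing_mid's own z axis and vertical below 0.06 rad), for 0.1 s.
5. the latch tab is pressed down with all three parts in place (value of joint latch above 0.08 rad and z of spacer_mid in the frame of jig below 0.031 m and horizontal distance between each of spacer_mid, bushing_mid and spindle_seat below 0.005 m and angle between each of spacer_mid, wheel_mid, bushing_mid's own z axis and vertical below 0.06 rad and z of wheel_mid in the frame of jig between 0.055 and 0.061 m and horizontal distance between wheel_mid and spindle_seat below 0.01 m and z of bushing_mid in the frame of jig between 0.078 and 0.084 m).
At the end, for the whole second after the job is handed in: Spacer, wheel and bushing are on the spindle, upright and within 3 mm of fully home (axes within 5, 10 and 5 mm of the spindle's), at rest; the arm is sprung in, its roller pressing on the wheel (arm angle 0.07 to 0.21 rad) (z of spacer_mid in the frame of jig below 0.031 m and horizontal distance between each of spacer_mid, bushing_mid and spindle_seat below 0.005 m and angle between each of spacer_mid, wheel_mid, bushing_mid's own z axis and vertical below 0.06 rad and z of wheel_mid in the frame of jig between 0.055 and 0.061 m and horizontal distance between wheel_mid and spindle_seat below 0.01 m and z of bushing_mid in the frame of jig between 0.078 and 0.084 m and value of joint press_arm between 0.07 and 0.21 rad and contact force between press_arm and wheel above 0.2 N and linear speed of each of spacer, wheel, bushing below 0.02 m/s and velocity of joint press_arm below 0.05 rad/s); the robot touches nothing.
It fails at once if the wax tin is moved more than 3 cm (distance of wax_tin from where it was at the start of the episode above 0.03 m).
It fails at once if the loupe is moved more than 3 cm (distance of loupe from where it was at the start of the episode above 0.03 m).
It fails at once if the jar is moved more than 3 cm (distance of jar from where it was at the start of the episode above 0.03 m).
It also fails if it takes over 72 s, if anything falls off the work surface, if the arm or the gripper's body presses on something with over 40 N, if the wrist force passes 120 N, or if a joint passes its speed limit or range.

## Working session

There is one attempt and no reset: what is moved stays moved. The work goes in short steps, Python scripts to look and compute and a tool call to move; the robot and the scene stay as the last step left them, time stands still between calls to the robot, and variables do not carry over. Pictures are saved under pics/ and viewed, and the job is handed in when it is done.

Besides the shell and the picture viewer there is one more tool, called after ">>>" as name(argument=value, ...) on one line, values as JSON. play_rows: Moves the arm, as the interface text tells. Its arguments: {"type":"object","properties":{"motion":{"type":"array"}},"required":["motion"]}

```bash
ls; mkdir -p pics
python3 - <<'E'
from rig import bot
import cv2
print(bot.read_state())
for n in ("side","top"):
    c=bot.capture(n); cv2.imwrite(f"pics/{n}0.png",c["img"]); print(n,c["mtx"],c["rvec"],c["tvec"])
E
```

```text
pics
{'time_s': 0.0, 'joint_positions': array([-8.43693789e+01,  3.02766650e+01,  8.21580648e+01, -1.12961956e-03,
        6.76890115e+01, -1.02286447e+01]), 'qvel': array([-0.01510504, -0.0480381 ,  0.16798056, -0.12192726, -0.04861716,
       -0.0210116 ]), 'tau': array([ 1.81688098e-03, -4.40036523e+01, -1.76593798e+01,  6.32762862e-02,
        5.81744453e-02, -1.70978997e-04]), 'position': array([ 0.17073137, -0.60045167,  0.221587  ]), 'tcp_rot': array([[-2.30049423e-04,  2.73282377e-01, -9.61933828e-01],
       [ 2.14748339e-03, -9.61931500e-01, -2.73282229e-01],
       [-9.99997668e-01, -2.12860534e-03, -3.65577579e-04]]), 'force': array([-0.3015346 ,  1.19733782,  0.98651355]), 'moment': array([ 0.01282317,  0.02046343, -0.00215057]), 'opening': 0.9985565932571288}
side [[365.04345064   0.         260.14818485]
 [  0.         365.04345064 193.18343768]
 [  0.           0.           1.        ]] [ 2.22479454 -0.16150344  0.05755468] [-0.59278705  0.1244191   0.87196078]
top [[396.83146868   0.         259.47858872]
 [  0.         396.83146868 197.60727559]
 [  0.           0.           1.        ]] [ 2.13679443 -2.16689366  0.11791076] [-0.01281539  0.59826345  1.03175575]
```

View pics/side0.png

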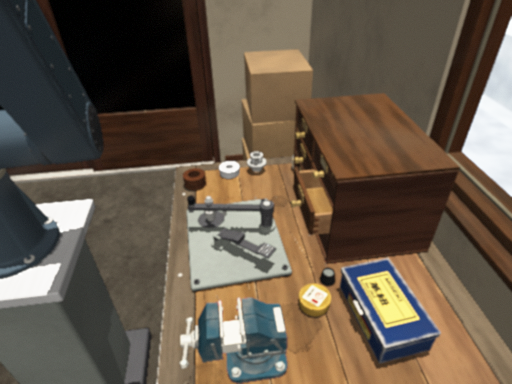

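View pics/top0.png

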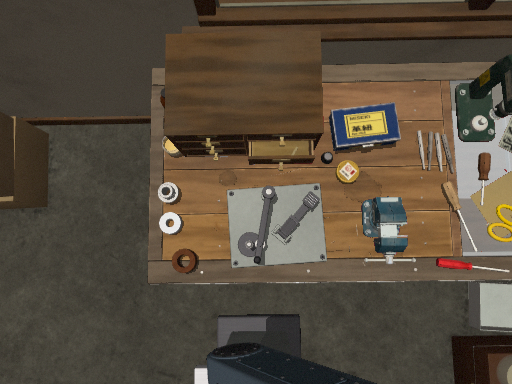

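```bash
cat > h.py <<'E'
import numpy as np, cv2
from rig import bot
def ray(c,u,v):
    R=cv2.Rodrigues(np.array(c["rvec"],float))[0]; t=np.array(c["tvec"],float).ravel()
    K=np.array(c["mtx"]); d=R.T@np.linalg.inv(K)@np.array([u,v,1.]); return -R.T@t,d
def plane(c,u,v,z):
    o,d=ray(c,u,v); return o+d*(z-o[2])/d[2]
def tri(a,b):
    A=np.zeros((3,3));r=np.zeros(3)
    for o,d in (a,b):
        d=d/np.linalg.norm(d);P=np.eye(3)-np.outer(d,d);A+=P;r+=P@o
    return np.linalg.solve(A,r)
def proj(c,p):
    return cv2.projectPoints(np.array(p,float).reshape(-1,1,3),np.array(c["rvec"],float),np.array(c["tvec"],float),np.array(c["mtx"]),None)[0].reshape(-1,2)
def crop(c,name,x0,y0,x1,y1,s):
    cv2.imwrite(f"pics/{name}.png",cv2.resize(c["img"][y0:y1,x0:x1],None,fx=s,fy=s,interpolation=cv2.INTER_CUBIC))
E
python3 - <<'E'
from h import *
import pickle
d={n:bot.capture(n) for n in("top","side")}
pickle.dump(d,open("c0.pkl","wb"))
t=d["top"];s=d["side"]
crop(t,"t_c",150,170,350,290,4)
crop(s,"s_c",160,140,300,300,4)
for n,u,v,z in [("bush",169,193,.05),("spacer",171,223.5,.024),("wheel",184,261,.036),("pivot",268,192,.091),("knob",258,261,.106),("tab",312,200,.057),("tin",348,172,.025)]:
    print(n,plane(t,u,v,z).round(3))
print([ray(c,0,0)[0] for c in (t,s)])
E
```

```text
bush [0.612 0.22  0.05 ]
spacer [0.532 0.22  0.024]
wheel [0.432 0.181 0.036]
pivot [ 0.605 -0.044  0.091]
knob [ 0.432 -0.016  0.106]
tab [ 0.587 -0.16   0.057]
tin [ 0.666 -0.264  0.025]
[array([ 0.46720299, -0.03435858,  1.09687929]), array([ 0.51307634, -0.68967084,  0.62313642])]
```

View pics/t_c.png

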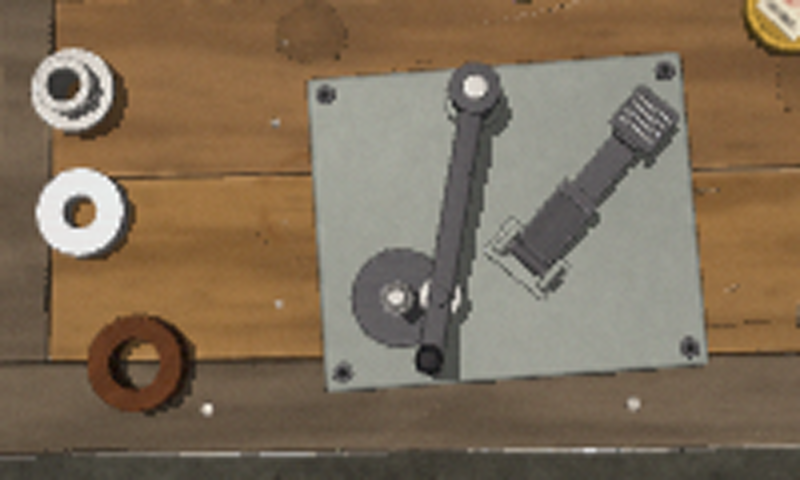

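View pics/s_c.png

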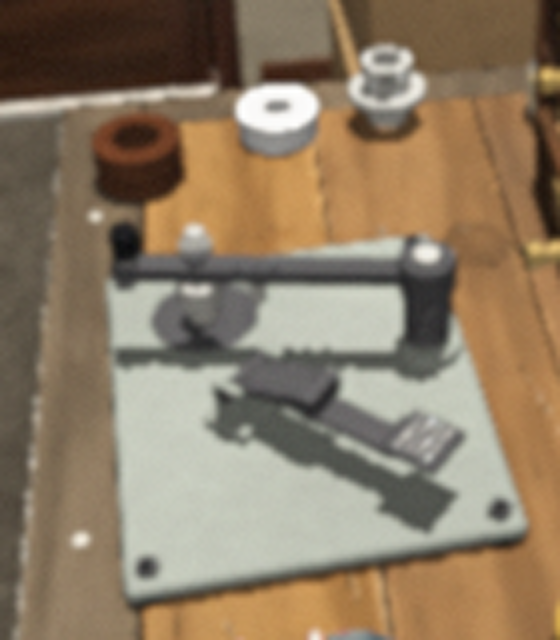

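```bash
cat >> h.py <<'E'
def pl4(c,x,y,z,x0=150,y0=170,s=4): return plane(c,(x+.5)/s-.5+x0,(y+.5)/s-.5+y0,z)
def circ(c,mask,lo,hi,z):
    pass
E
python3 - <<'E'
from h import *
import pickle
d=pickle.load(open("c0.pkl","rb"));t=d["top"];s=d["side"]
P=np.array([pl4(t,x,y,.014)[:2] for x,y in [(308,80),(680,53),(706,362),(328,391)]])
J=np.array([(.155,.055),(.155,-.205),(-.06,-.205),(-.06,.055)])
cp,cj=P.mean(0),J.mean(0)
U,S,V=np.linalg.svd((J-cj).T@(P-cp)); R=(U@V).T
print("scale",S.sum()/((J-cj)**2).sum()); T=cp-R@cj
print("jig",T.round(4),"yaw",np.degrees(np.arctan2(R[1,0],R[0,0])),"res",(P-(J@R.T+T)).round(4).tolist())
print("tip by top",pl4(t,397,297,.084).round(4)); print("pivot exp",R@[.13,-.06]+T,"meas",pl4(t,475,86,.091).round(4))
print("knob meas",pl4(t,430,357,.106).round(4),"tab",pl4(t,645,118,.057).round(4), "shoulder", pl4(t,397,297,.016))
# tri spindle tip side: crop (195,240) in s_c x0=160,y0=140
print("tip tri",tri(ray(t,(397.5)/4-.5+150,297.5/4-.5+170),ray(s,(196+.5)/4-.5+160,(228+.5)/4-.5+140)).round(4))
img=t["img"]; hsv=cv2.cvtColor(img,cv2.COLOR_BGR2HSV)
sub=np.zeros(img.shape[:2],np.uint8); sub[175:280,150:215]=1
white=((hsv[...,2]>170)&(hsv[...,1]<40)).astype(np.uint8)*sub
n,l,st,ce=cv2.connectedComponentsWithStats(white)
for i in range(1,n):
    if st[i,4]>60:
        cs,_=cv2.findContours((l==i).astype(np.uint8),cv2.RETR_EXTERNAL,cv2.CHAIN_APPROX_NONE); 
        print(st[i],cv2.minEnclosingCircle(cs[0]),cv2.fitEllipse(cs[0]))
b,g,r=[img[...,k].astype(int) for k in range(3)]
print(img[261,173:197].tolist())
E
```

```text
scale 0.9846350872669768
jig [0.4744 0.0073] yaw 3.3615636768648103 res [[-0.0015, -0.0018], [-0.0019, 0.001], [0.0021, 0.0028], [0.0013, -0.0021]]
tip by top [0.4743 0.0067 0.084 ]
pivot exp [ 0.60769055 -0.04497616] meas [ 0.6077 -0.0448  0.091 ]
knob meas [ 0.4371 -0.0142  0.106 ] tab [ 0.5895 -0.1568  0.057 ] shoulder [0.47482407 0.00943174 0.016     ]
tip tri [0.4754 0.0067 0.0839]
[158 182  20  20 198] ((167.7119140625, 191.9900665283203), 10.167754173278809) ((167.53076171875, 191.88983154296875), (18.938432693481445, 19.564218521118164), 69.04415893554688)
[159 212  22  22 301] ((169.39999389648438, 222.39999389648438), 10.720170021057129) ((169.4285888671875, 222.388916015625), (20.072046279907227, 20.999801635742188), 41.77079772949219)
[[36, 62, 107], [31, 58, 103], [31, 53, 95], [34, 54, 95], [7, 16, 27], [10, 17, 28], [8, 18, 28], [39, 45, 52], [39, 47, 54], [65, 84, 98], [69, 88, 104], [70, 89, 103], [66, 83, 97], [65, 81, 95], [61, 76, 91], [60, 75, 88], [60, 78, 91], [35, 59, 102], [29, 52, 93], [29, 54, 93], [34, 54, 95], [33, 58, 96], [19, 30, 53], [16, 25, 37]]
```

```bash
cat >> h.py <<'E'
def sh(wps,turn=None):
    s=bot.read_state(); R=s["tcp_rot"]; p=s["position"]
    print("pos",p.round(4),"yaw_y",np.degrees(np.arctan2(R[1,1],R[0,1])).round(1),"F",s["force"].round(2),"op",round(s["opening"],3),"t",round(s["time_s"],2))
    for w in wps: print(w,"->",(R.T@(np.array(w)-p)*1000).round(1).tolist())
E
python3 - <<'E'
from h import *
sh([(0.42,-0.2,.22),(.427,.025,.22),(.427,.025,.09)])
E
```

```text
pos [ 0.1708 -0.6008  0.2219] yaw_y -74.1 F [-0.15 -0.24 -1.32] op 1.0 t 0.2
(0.42, -0.2, 0.22) -> [2.4, -317.4, -349.2]
(0.427, 0.025, 0.22) -> [2.7, -531.9, -417.5]
(0.427, 0.025, 0.09) -> [132.7, -531.8, -417.4]
```

>>> play_rows(motion=[[[2, -40, -44], [0, 0, 0], 0], [[2, -80, -88], [0, 0, 0], 0], [[2, -120, -132], [0, 0, 0], 0], [[2, -160, -176], [0, 0, 0], 0], [[2, -200, -220], [0, 0, 0], 0], [[2, -240, -264], [0, 0, 0], 0], [[2, -280, -308], [0, 0, 0], 0], [[2, -317, -349], [0, 0, 0], 0]])

```text
time_s: 1.0
position: [0.3828, -0.2598, 0.2207]
tcp_rot: [[0.0, 0.273, -0.962], [-0.0, -0.962, -0.273], [-1.0, 0.0, -0.0]]
force: [0.3, -0.6, 0.1]
opening: 0.359
```

Run:
```python
from h import *
sh([(.427,.025,.20),(.427,.025,.09)])
```

```text
pos [ 0.3828 -0.2598  0.2207] yaw_y -74.2 F [ 0.29 -0.61  0.1 ] op 0.359 t 1.0
(0.427, 0.025, 0.2) -> [20.6, -262.0, -120.2]
(0.427, 0.025, 0.09) -> [130.6, -262.0, -120.2]
```

>>> play_rows(motion=[[[3, -43, -20], [0, 0, 0], 0], [[6, -86, -40], [0, 0, 0], 0], [[10, -130, -60], [0, 0, 0], 0], [[13, -174, -80], [0, 0, 0], 0], [[17, -218, -100], [0, 0, 0], 0], [[21, -262, -120], [0, 0, 0], 0], [[70, -262, -120], [0, 0, 0], 0], [[100, -262, -120], [0, 0, 0], 0]])

```text
time_s: 1.8
position: [0.4257, 0.0255, 0.1195]
tcp_rot: [[0.001, 0.278, -0.961], [-0.0, -0.961, -0.278], [-1.0, 0.0, -0.001]]
force: [0.0, -0.5, 0.2]
opening: 0.008
```

Run:
```python
from h import *
c=bot.capture("top"); crop(c,"t1",150,170,350,290,4)
c=bot.capture("side"); crop(c,"s1",160,130,300,270,4)
sh([(.427,.025,.09)])
```

```text
pos [0.4231 0.0245 0.1178] yaw_y -74.0 F [-1.19  0.26  0.76] op 0.007 t 1.9
(0.427, 0.025, 0.09) -> [27.8, 0.7, -4.1]
```

View pics/t1.png

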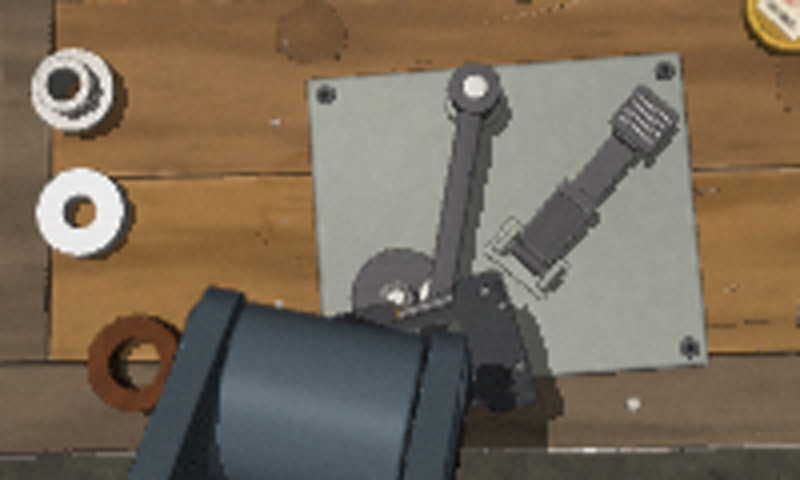

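View pics/s1.png

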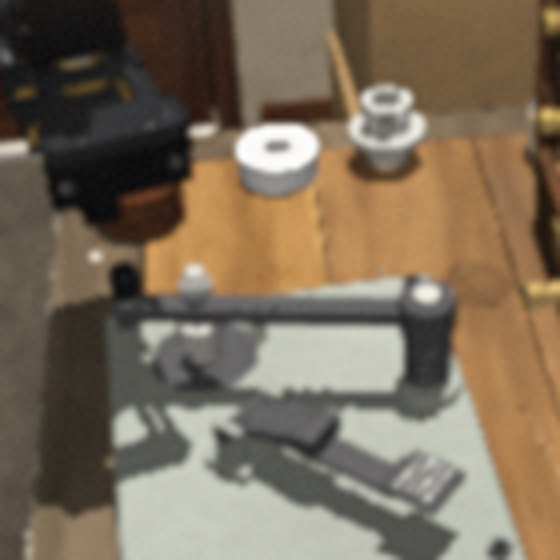

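Run:
```python
from h import *
s=bot.read_state();R=s["tcp_rot"];p=s["position"]
n=R[:2,1]; piv=np.array([.6077,-.0449]); a0=np.arctan2(.0307,-.1706)
for th in np.arange(0,1.13,.07):
    k=piv+.175*np.array([np.cos(a0+th),np.sin(a0+th)]); w=k-.024*n
    print(round(th,2),(R.T@(np.array([*w,.09])-p)*1000).round(0).tolist())
```

```text
0.0 [28.0, 16.0, -2.0]
0.07 [28.0, 28.0, 3.0]
0.14 [28.0, 39.0, 8.0]
0.21 [28.0, 51.0, 11.0]
0.28 [28.0, 63.0, 14.0]
0.35 [28.0, 75.0, 15.0]
0.42 [28.0, 87.0, 16.0]
0.49 [28.0, 99.0, 16.0]
0.56 [28.0, 112.0, 15.0]
0.63 [27.0, 124.0, 14.0]
0.7 [27.0, 136.0, 11.0]
0.77 [27.0, 148.0, 8.0]
0.84 [27.0, 159.0, 4.0]
0.91 [27.0, 170.0, -1.0]
0.98 [27.0, 181.0, -7.0]
1.05 [27.0, 191.0, -14.0]
1.12 [27.0, 201.0, -21.0]
```

>>> play_rows(motion=[[[14, 0, -2], [0, 0, 0], 0], [[28, 4, -2], [0, 0, 0], 0], [[28, 16, -2], [0, 0, 0], 0], [[28, 28, 3], [0, 0, 0], 0], [[28, 39, 8], [0, 0, 0], 0], [[28, 51, 11], [0, 0, 0], 0], [[28, 63, 14], [0, 0, 0], 0], [[28, 75, 15], [0, 0, 0], 0]])

```text
time_s: 2.7
position: [0.4314, -0.054, 0.0929]
tcp_rot: [[-0.001, 0.273, -0.962], [0.0, -0.962, -0.273], [-1.0, -0.0, 0.001]]
force: [-1.6, 0.9, 0.6]
opening: 0.005
```

Run:
```python
from h import *
c=bot.capture("side"); crop(c,"s2",160,130,300,270,4)
s=bot.read_state();R=s["tcp_rot"];p=s["position"];print(p,s["force"])
n=R[:2,1]; piv=np.array([.6077,-.0449]); a0=np.arctan2(.0307,-.1706)
for th in np.arange(.35,1.13,.07):
    k=piv+.175*np.array([np.cos(a0+th),np.sin(a0+th)]); w=k-.024*n
    print(round(th,2),(R.T@(np.array([*w,.09])-p)*1000).round(0).tolist())
```

```text
[ 0.43317837 -0.05575494  0.0928956 ] [ 0.03552801 -0.34746745  0.07715503]
0.35 [3.0, -5.0, 3.0]
0.42 [3.0, 7.0, 4.0]
0.49 [3.0, 19.0, 4.0]
0.56 [3.0, 32.0, 3.0]
0.63 [3.0, 44.0, 1.0]
0.7 [3.0, 56.0, -1.0]
0.77 [3.0, 67.0, -5.0]
0.84 [3.0, 79.0, -9.0]
0.91 [3.0, 90.0, -14.0]
0.98 [3.0, 101.0, -20.0]
1.05 [3.0, 111.0, -26.0]
1.12 [3.0, 121.0, -33.0]
```

View pics/s2.png

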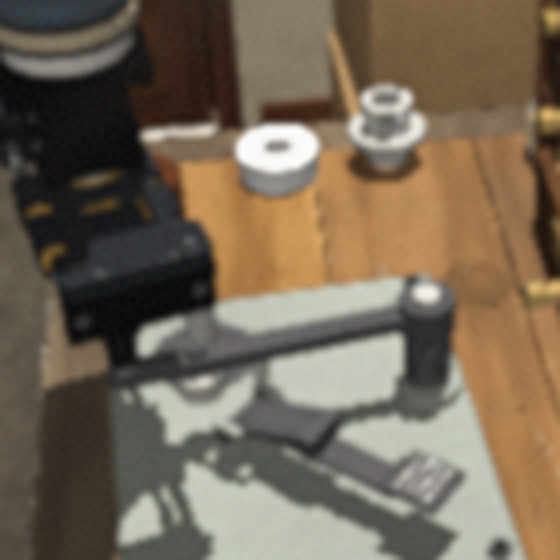

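>>> play_rows(motion=[[[3, 7, 4], [0, 0, 0], 0], [[3, 19, 4], [0, 0, 0], 0], [[3, 32, 3], [0, 0, 0], 0], [[3, 44, 1], [0, 0, 0], 0], [[3, 56, -1], [0, 0, 0], 0], [[3, 67, -5], [0, 0, 0], 0], [[3, 79, -9], [0, 0, 0], 0], [[3, 90, -14], [0, 0, 0], 0]])

```text
time_s: 3.55
position: [0.4666, -0.1343, 0.0887]
tcp_rot: [[-0.008, 0.273, -0.962], [0.005, -0.962, -0.273], [-1.0, -0.007, 0.007]]
force: [-6.0, 4.1, 0.4]
opening: 0.011
```

Run:
```python
from h import *
c=bot.capture("side"); crop(c,"s3",160,130,300,270,4)
c=bot.capture("top"); crop(c,"t3",150,170,350,290,4)
s=bot.read_state();R=s["tcp_rot"];p=s["position"];print(p,s["force"])
n=R[:2,1]; piv=np.array([.6077,-.0449]); a0=np.arctan2(.0307,-.1706)
for th in np.arange(.84,1.13,.07):
    k=piv+.175*np.array([np.cos(a0+th),np.sin(a0+th)]); w=k-.024*n
    print(round(th,2),(R.T@(np.array([*w,.09])-p)*1000).round(0).tolist())
```

```text
[ 0.47167433 -0.13758184  0.08944301] [ 1.02072792 -0.47859996 -0.74310722]
0.84 [-1.0, -10.0, 6.0]
0.91 [-1.0, 1.0, 1.0]
0.98 [-1.0, 12.0, -5.0]
1.05 [-0.0, 22.0, -11.0]
1.12 [-0.0, 32.0, -19.0]
```

View pics/s3.png

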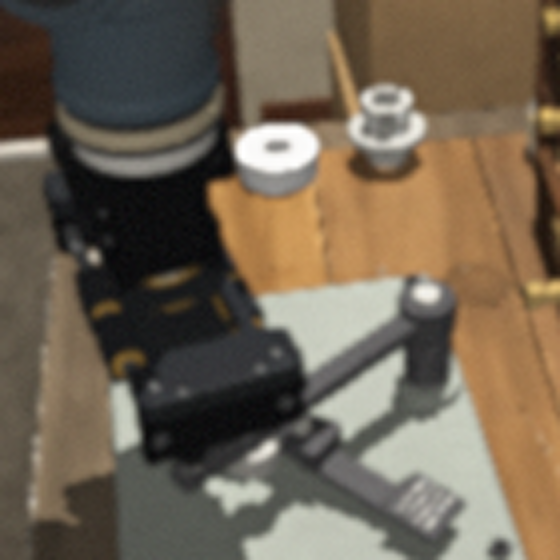

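View pics/t3.png

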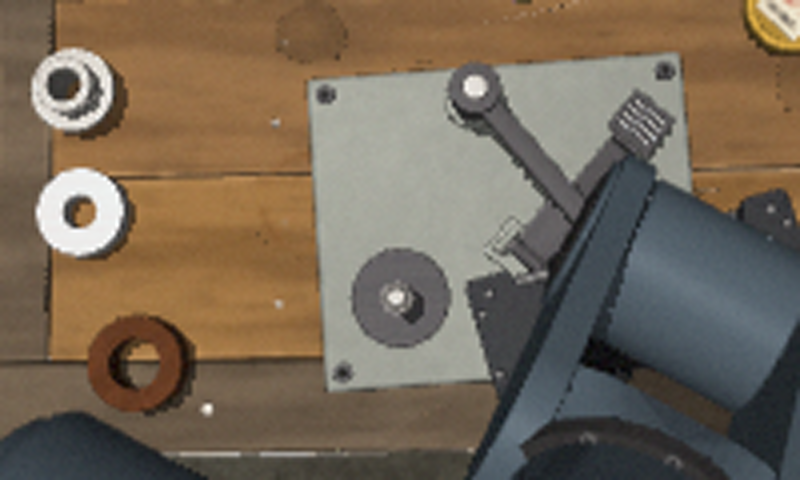

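>>> play_rows(motion=[[[0, 6, -2], [0, 0, 0], 0], [[0, 12, -5], [0, 0, 0], 0], [[0, 17, -8], [0, 0, 0], 0], [[0, 22, -11], [0, 0, 0], 0], [[0, 26, -15], [0, 0, 0], 0], [[0, 29, -17], [0, 0, 0], 0], [[0, 29, -17], [0, 0, 0], 0]])

```text
time_s: 4.35
position: [0.4957, -0.1599, 0.0898]
tcp_rot: [[0.002, 0.273, -0.962], [-0.001, -0.962, -0.273], [-1.0, 0.002, -0.002]]
force: [-1.4, 1.7, 0.2]
opening: 0.002
```

Run:
```python
from h import *
c=bot.capture("side"); crop(c,"s4",160,130,300,270,4)
c=bot.capture("top"); crop(c,"t4",150,170,350,290,4)
s=bot.read_state();print(s["position"],s["force"])
```

```text
[ 0.49482976 -0.15915301  0.08972068] [-0.39202502  1.67962929  0.60777915]
```

View pics/s4.png

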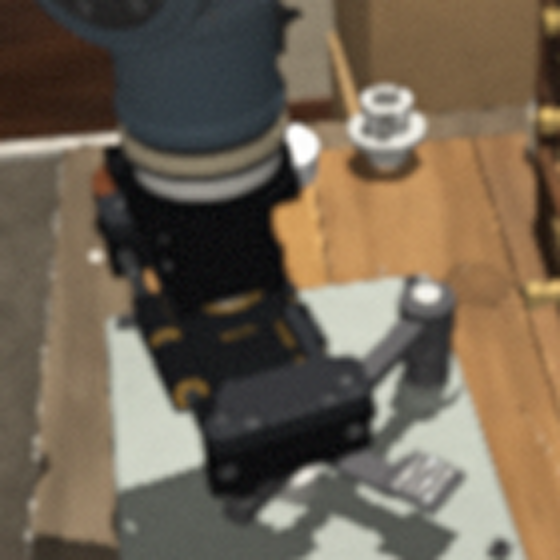

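View pics/t4.png

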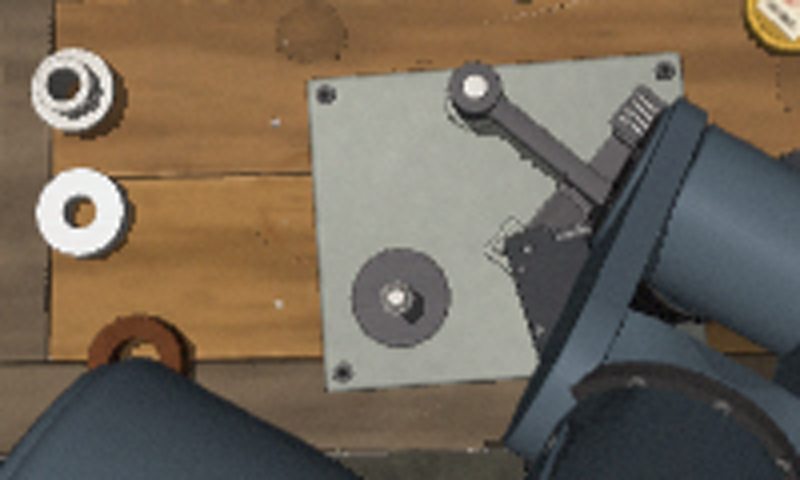

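>>> play_rows(motion=[[[0, 2, -2], [0, 0, 0], 0], [[0, 4, -4], [0, 0, 0], 0], [[0, 4, -4], [0, 0, 0], 0]])

```text
time_s: 4.75
position: [0.4997, -0.162, 0.0896]
tcp_rot: [[0.001, 0.273, -0.962], [-0.0, -0.962, -0.273], [-1.0, 0.001, -0.0]]
force: [-0.6, 0.7, 0.1]
opening: 0.006
```

>>> play_rows(motion=[[[0, 2, -1], [0, 0, 0], 0], [[0, 3, -2], [0, 0, 0], 0], [[0, 3, -2], [0, 0, 0], 0]])

```text
time_s: 5.05
position: [0.5022, -0.1642, 0.0895]
tcp_rot: [[0.0, 0.273, -0.962], [-0.0, -0.962, -0.273], [-1.0, 0.0, -0.0]]
force: [-0.3, 2.0, -0.2]
opening: 0.006
```

Run:
```python
from h import *
c=bot.capture("top"); crop(c,"t5",150,170,350,290,4)
s=bot.read_state();print(s["position"],s["force"])
```

```text
[ 0.5021231  -0.16411146  0.08955169] [-1.61845407  1.13123608  1.06787145]
```

View pics/t5.png

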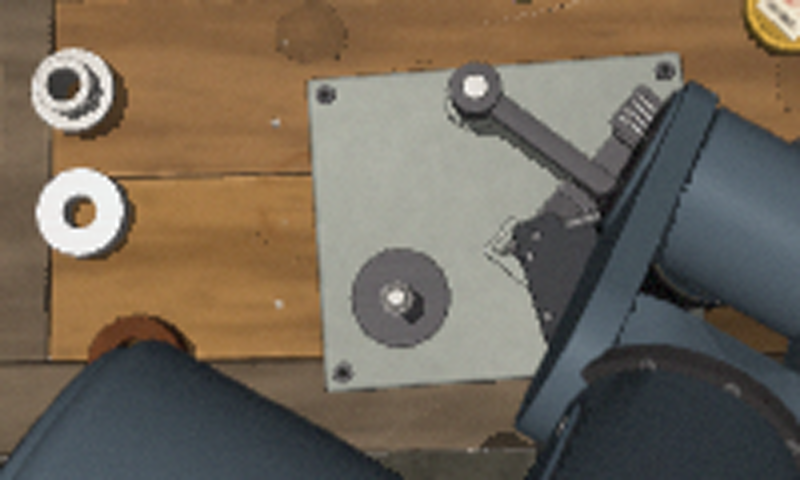

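>>> play_rows(motion=[[[0, -8, 4], [0, 0, 0], 0], [[0, -16, 10], [0, 0, 0], 0], [[0, -24, 16], [0, 0, 0], 0], [[0, -24, 16], [0, 0, 0], 0]])

```text
time_s: 5.5
position: [0.478, -0.1439, 0.0895]
tcp_rot: [[-0.002, 0.274, -0.962], [0.001, -0.962, -0.274], [-1.0, -0.002, 0.002]]
force: [0.2, -0.1, -0.5]
opening: 0.002
```

Run:
```python
from h import *
c=bot.capture("top"); crop(c,"t6",150,170,350,290,4)
c=bot.capture("side"); crop(c,"s6",160,130,300,270,4)
s=bot.read_state();print(s["position"],s["force"])
```

```text
[ 0.48008795 -0.14532207  0.08977904] [-0.29558116  0.31995661  0.51095559]
```

View pics/t6.png

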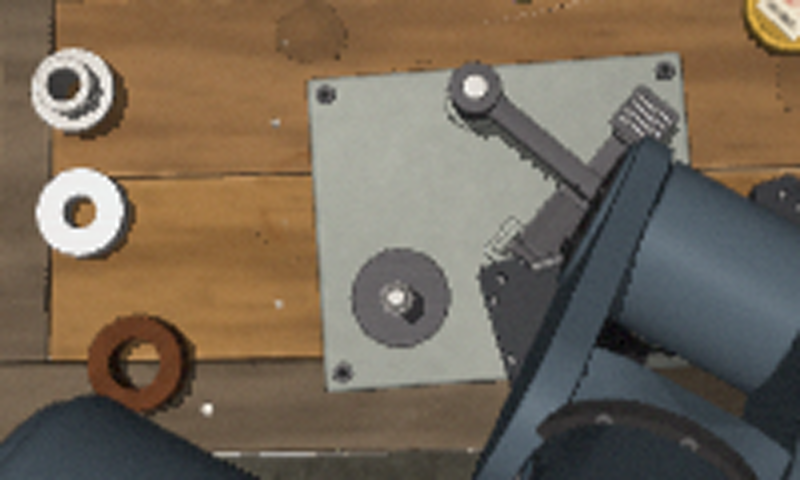

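View pics/s6.png

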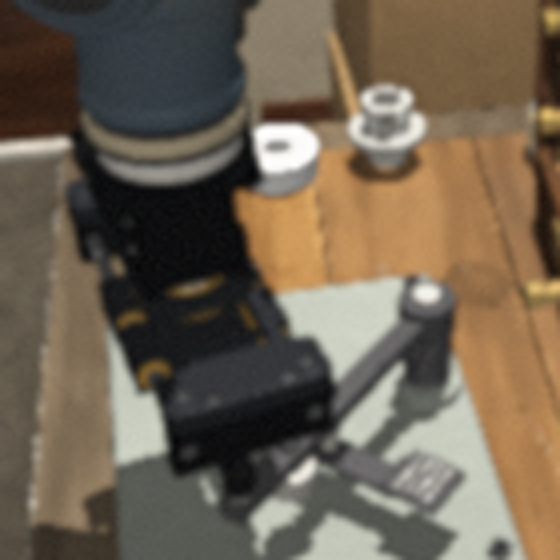

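>>> play_rows(motion=[[[-10, -20, 12], [0, 0, 0], 0], [[-50, -50, 12], [0, 0, 0], 0], [[-90, -90, 0], [0, 0, 0], 1], [[-120, -135, -10], [0, 0, 0], 1], [[-120, -180, -20], [0, 0, 0], 1], [[-120, -220, -30], [0, 0, 0], 1]])

```text
time_s: 6.2
position: [0.4504, 0.0758, 0.2117]
tcp_rot: [[0.006, 0.272, -0.962], [-0.0, -0.962, -0.272], [-1.0, 0.002, -0.006]]
force: [0.9, 0.9, 0.0]
opening: 0.281
```

Run:
```python
from h import *
c=bot.capture("top"); crop(c,"t7",150,170,350,290,4)
c=bot.capture("side"); crop(c,"s7",160,130,300,270,4)
s=bot.read_state();print(s["position"],s["force"])
```

```text
[0.44822798 0.07940351 0.21045835] [ 0.47166505 -0.58166693 -0.39725694]
```

View pics/t7.png

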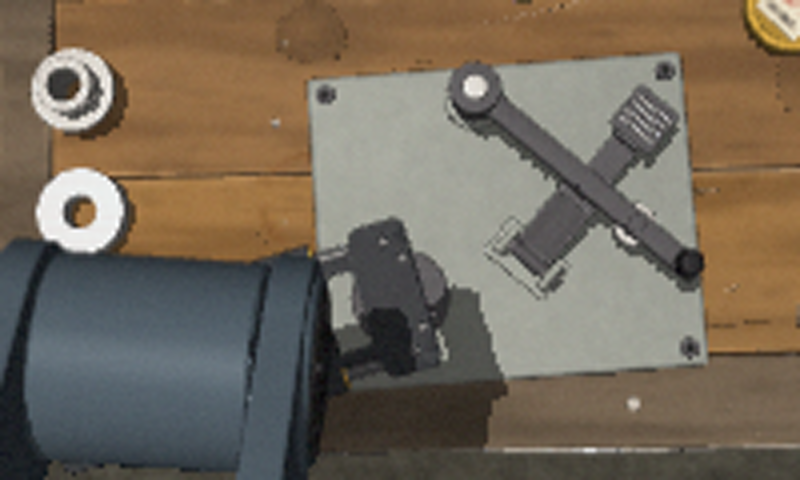

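View pics/s7.png

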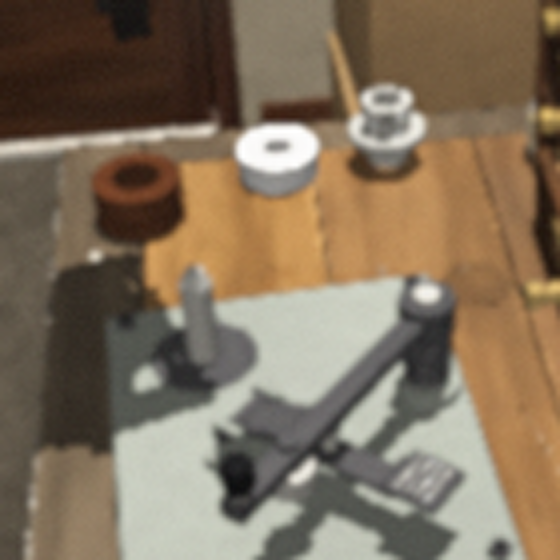

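Run:
```python
from h import *
import pickle
d=pickle.load(open("c0.pkl","rb"));t=d["top"];s=d["side"]
f=lambda x,o:(x+.5)/4-.5+o
print("spacer top",plane(t,169.43,222.39,.024).round(4),"hand",pl4(t,81.5,212,.024).round(4))
print("spacer side-only", plane(s,f(277.5,160),f(146,130),.024).round(4))
print("bush flange",plane(t,167.53,191.89,.030).round(4),"hub top hole", pl4(t,65,84,.054).round(4),"side hub top",plane(s,f(386,160),f(100,130),.054).round(4))
print("wheel",pl4(t,136.5,363,.036).round(4),"side",plane(s,f(138,160),f(174,130),.036).round(4))
print("tip side",plane(s,f(196,160),f(268,130),.084).round(4))
k=pl4(t,688,262,.106)[:2]; piv=np.array([.6077,-.0449]); v=k-piv; print("arm",np.arctan2(v[1],v[0])%(2*np.pi)-np.arctan2(.0307,-.1706),np.linalg.norm(v))
sh([(.530,.224,.2)])
```

```text
spacer top [0.5355 0.2241 0.024 ] hand [0.5348 0.2225 0.024 ]
spacer side-only [0.5361 0.222  0.024 ]
bush flange [0.6182 0.2291 0.03  ] hub top hole [0.6183 0.2276 0.054 ] side hub top [0.6184 0.2247 0.054 ]
wheel [0.4335 0.1817 0.036 ] side [0.4351 0.1837 0.036 ]
tip side [0.4764 0.0067 0.084 ]
arm 1.0280282876694566 0.17322717163264686
pos [0.4482 0.0794 0.2105] yaw_y -73.7 F [ 0.47 -0.58 -0.4 ] op 0.368 t 6.3
(0.53, 0.224, 0.2) -> [10.8, -115.9, -119.0]
```

>>> play_rows(motion=[[[0, -28, -30], [8, 0, 0], 1], [[10, -57, -62], [15, 0, 0], 1], [[30, -85, -93], [22, 0, 0], 1], [[60, -114, -124], [22, 0, 0], 1], [[90, -114, -124], [22, 0, 0], 1], [[90, -114, -124], [22, 0, 0], 1]])

```text
time_s: 6.9
position: [0.5346, 0.2175, 0.1153]
tcp_rot: [[-0.009, -0.106, -0.994], [-0.002, -0.994, 0.106], [-1.0, 0.003, 0.008]]
force: [-1.1, 0.0, 0.5]
opening: 0.922
```

Run:
```python
from h import *
c=bot.capture("side"); crop(c,"s8",160,100,300,240,4)
sh([(.5353,.223,.006)])
```

```text
pos [0.5355 0.2172 0.1174] yaw_y -96.1 F [-0.01 -0.37  0.77] op 0.953 t 6.95
(0.5353, 0.223, 0.006) -> [111.4, -6.0, 0.2]
```

View pics/s8.png

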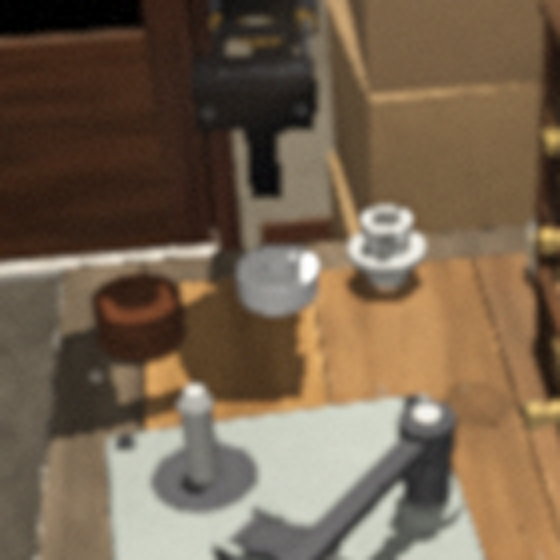

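>>> play_rows(motion=[[[30, -5, 0], [0, 0, 0], 1], [[65, -6, 0], [0, 0, 0], 1], [[95, -6, 0], [0, 0, 0], 1], [[108, -6, 0], [0, 0, 0], 1], [[110, -6, 0], [0, 0, 0], 1]])

```text
time_s: 7.45
position: [0.5375, 0.2229, 0.0095]
tcp_rot: [[-0.001, -0.108, -0.994], [-0.0, -0.994, 0.108], [-1.0, 0.0, 0.001]]
force: [0.3, -0.5, -0.6]
opening: 0.994
```

Run:
```python
from h import *
c=bot.capture("side"); crop(c,"s9",160,100,300,240,4)
sh([(.5353,.223,.006)]); print(proj(c,[.5353,.223,.006]))
```

```text
pos [0.5381 0.2233 0.0101] yaw_y -96.2 F [-0.27 -0.2   0.2 ] op 1.003 t 7.5
(0.5353, 0.223, 0.006) -> [4.1, 0.6, 2.8]
[[229.10944281 170.96849611]]
```

View pics/s9.png

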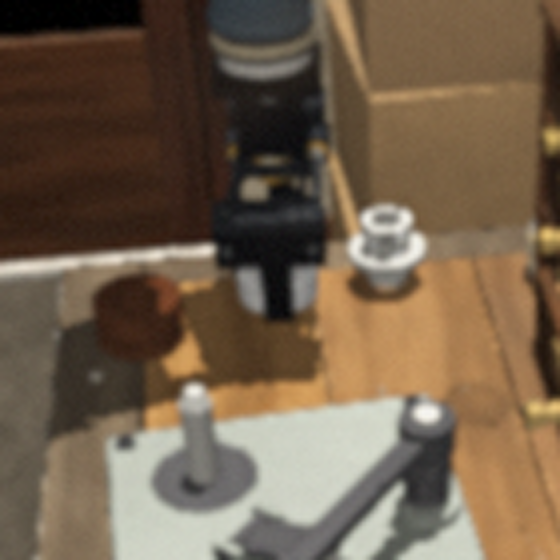

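>>> play_rows(motion=[[[4, 0, 2], [0, 0, 0], 1], [[4, 0, 2], [0, 0, 0], 0], [[4, 0, 2], [0, 0, 0], 0], [[4, 0, 2], [0, 0, 0], 0], [[4, 0, 2], [0, 0, 0], 0], [[4, 0, 2], [0, 0, 0], 0]])

```text
time_s: 8.1
position: [0.5357, 0.2242, 0.006]
tcp_rot: [[0.0, -0.107, -0.994], [0.0, -0.994, 0.107], [-1.0, -0.0, -0.0]]
force: [-0.5, -0.2, 2.9]
opening: 0.688
```

>>> play_rows(motion=[[[0, 0, 0], [0, 0, 0], 0], [[-20, 0, 0], [0, 0, 0], 0], [[-60, 0, 0], [0, 0, 0], 0], [[-110, 0, 0], [0, 0, 0], 0], [[-110, 0, 0], [0, 0, 0], 0]])

```text
time_s: 8.6
position: [0.5401, 0.2254, 0.1214]
tcp_rot: [[0.013, -0.107, -0.994], [0.003, -0.994, 0.107], [-1.0, -0.004, -0.013]]
force: [0.7, 1.1, -1.7]
opening: 0.688
```

Run:
```python
from h import *
c=bot.capture("side"); crop(c,"s10",160,100,300,240,4)
sh([(.4748,.007,.12)]);
```

```text
pos [0.5381 0.2249 0.1187] yaw_y -96.1 F [-0.34  0.08 -1.31] op 0.684 t 8.65
(0.4748, 0.007, 0.12) -> [-2.1, 223.4, 39.7]
```

View pics/s10.png

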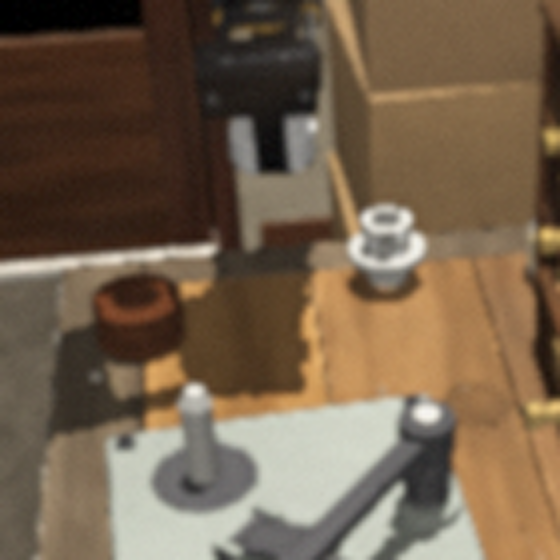

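>>> play_rows(motion=[[[-2, 45, 8], [0, 0, 0], 0], [[-2, 90, 16], [0, 0, 0], 0], [[-2, 135, 24], [0, 0, 0], 0], [[-2, 180, 32], [0, 0, 0], 0], [[0, 210, 37], [0, 0, 0], 0], [[0, 222, 39], [0, 0, 0], 0], [[0, 222, 39], [0, 0, 0], 0], [[0, 222, 39], [0, 0, 0], 0]])

```text
time_s: 9.45
position: [0.4729, 0.0083, 0.115]
tcp_rot: [[-0.001, -0.107, -0.994], [0.001, -0.994, 0.107], [-1.0, -0.001, 0.001]]
force: [1.2, 1.3, -2.0]
opening: 0.686
```

Run:
```python
from h import *
c=bot.capture("side"); crop(c,"s11",160,100,300,240,4)
c=bot.capture("top"); crop(c,"t11",150,170,350,290,4)
sh([(.4752,.0078,.1),(.4752,.0078,.024)]);
```

```text
pos [0.4732 0.0089 0.1153] yaw_y -96.1 F [-0.92 -1.23 -1.13] op 0.686 t 9.55
(0.4752, 0.0078, 0.1) -> [15.3, 0.8, -2.1]
(0.4752, 0.0078, 0.024) -> [91.3, 0.9, -2.1]
```

View pics/s11.png

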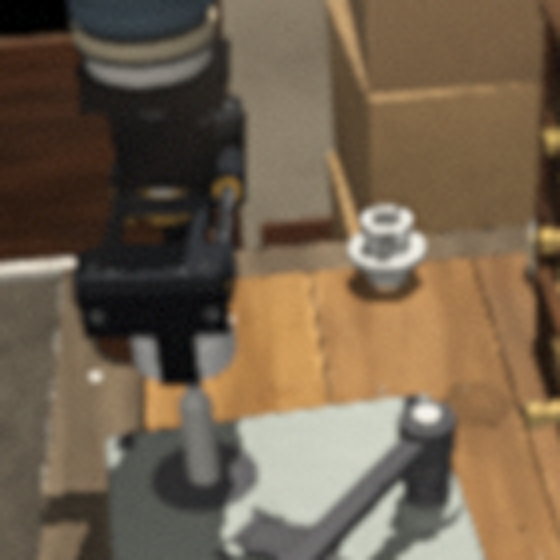

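View pics/t11.png

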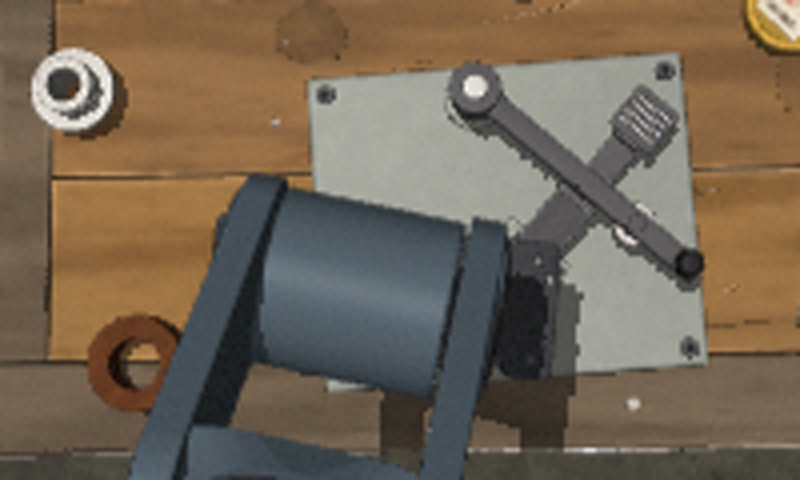

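Run:
```python
from h import *
c=bot.capture("side")
for p in [(.4748,.007,.084),(.4748,.007,.121),(.4732,.0085,.121),(.4748,.007,.016)]:
    u,v=proj(c,p)[0]; print(p,((u+.5-160)*4-.5).round(1),((v+.5-100)*4-.5).round(1))
# measured: left/right edges of bright spacer in rows
img=c["img"]; g=cv2.cvtColor(img,cv2.COLOR_BGR2GRAY)
for r in (186,188,190): print(r,g[r,185:225].tolist())
for r in (202,206,210,214): print(r,g[r,200:220].tolist())
```

```text
(0.4748, 0.007, 0.084) 193.3 387.9
(0.4748, 0.007, 0.121) 186.8 338.1
(0.4732, 0.0085, 0.121) 184.0 336.8
(0.4748, 0.007, 0.016) 204.6 473.1
186 [40, 36, 38, 39, 37, 34, 39, 59, 91, 123, 139, 141, 138, 114, 69, 26, 11, 14, 15, 12, 13, 10, 19, 55, 101, 136, 148, 146, 140, 134, 125, 117, 113, 117, 126, 133, 135, 133, 137, 143]
188 [55, 44, 40, 37, 38, 37, 38, 49, 81, 116, 130, 135, 136, 120, 80, 36, 15, 14, 11, 18, 15, 12, 13, 44, 95, 132, 143, 136, 135, 131, 125, 119, 118, 122, 133, 133, 135, 132, 133, 138]
190 [102, 91, 80, 67, 57, 57, 55, 59, 76, 105, 124, 132, 136, 126, 97, 49, 13, 9, 12, 15, 12, 12, 13, 32, 76, 120, 136, 138, 133, 128, 125, 125, 132, 138, 141, 139, 134, 134, 133, 134]
202 [156, 155, 150, 142, 132, 119, 118, 124, 128, 124, 114, 109, 110, 130, 146, 144, 138, 135, 132, 130]
206 [126, 125, 122, 119, 114, 108, 110, 116, 120, 117, 114, 106, 97, 93, 92, 92, 87, 90, 106, 152]
210 [83, 85, 84, 84, 85, 86, 99, 110, 118, 118, 116, 110, 102, 87, 72, 70, 71, 73, 81, 104]
214 [71, 59, 55, 47, 45, 55, 79, 103, 115, 121, 117, 115, 111, 94, 75, 53, 46, 48, 57, 78]
```

>>> play_rows(motion=[[[5, 1, -2], [0, 0, 0], 0], [[15, 1, -2], [0, 0, 0], 0], [[25, 1, -2], [0, 0, 0], 0], [[32, 1, -2], [0, 0, 0], 0], [[38, 1, -2], [0, 0, 0], 0], [[44, 1, -2], [0, 0, 0], 0]])

```text
time_s: 10.2
position: [0.4748, 0.0065, 0.0708]
tcp_rot: [[-0.001, -0.107, -0.994], [0.0, -0.994, 0.107], [-1.0, -0.0, 0.001]]
force: [0.2, 0.1, -0.7]
opening: 0.686
```

Run:
```python
from h import *
c=bot.capture("side"); crop(c,"s12",160,100,300,240,4)
sh([(.4752,.0078,.024)]);
```

```text
pos [0.4743 0.0065 0.0702] yaw_y -96.2 F [-0.67 -0.6  -2.36] op 0.689 t 10.25
(0.4752, 0.0078, 0.024) -> [46.2, -1.4, -0.8]
```

View pics/s12.png

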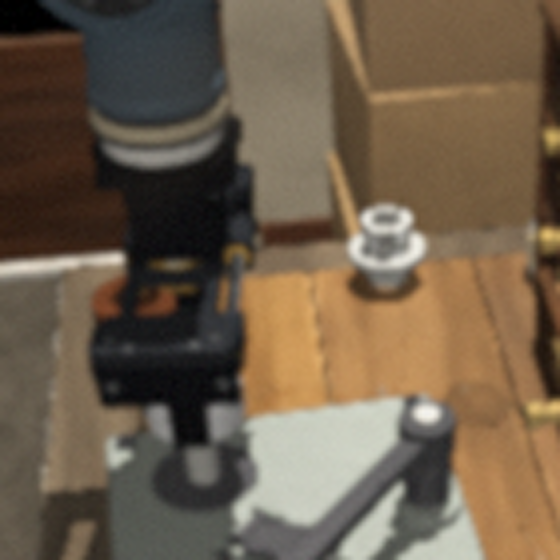

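>>> play_rows(motion=[[[10, 0, 0], [0, 0, 0], 0], [[22, 0, 0], [0, 0, 0], 0], [[34, 0, 0], [0, 0, 0], 0], [[42, 0, 0], [0, 0, 0], 0], [[47, 0, 0], [0, 0, 0], 0], [[49, 0, 0], [0, 0, 0], 0]])

```text
time_s: 10.85
position: [0.4747, 0.0065, 0.0219]
tcp_rot: [[-0.001, -0.107, -0.994], [0.0, -0.994, 0.107], [-1.0, -0.0, 0.001]]
force: [-1.4, 0.5, 5.3]
opening: 0.688
```

>>> play_rows(motion=[[[0, 0, 0], [0, 0, 0], 0.9], [[0, 0, 0], [0, 0, 0], 0.9], [[0, 0, 0], [0, 0, 0], 0.9], [[-30, 0, 0], [0, 0, 0], 0.9], [[-80, 0, 0], [0, 0, 0], 1], [[-110, -10, 0], [0, 0, 0], 1], [[-110, -60, 0], [0, 0, 0], 1], [[-110, -110, 0], [0, 0, 0], 1]])

```text
time_s: 11.65
position: [0.4883, 0.1161, 0.1347]
tcp_rot: [[0.005, -0.111, -0.994], [0.0, -0.994, 0.111], [-1.0, -0.001, -0.005]]
force: [1.3, -1.0, -0.7]
opening: 0.996
```

Run:
```python
from h import *
c=bot.capture("side"); crop(c,"s13",160,100,300,240,4)
c=bot.capture("top"); crop(c,"t13",150,170,350,290,4)
sh([(.4345,.184,.12),(.4345,.184,.02)]);
```

```text
pos [0.487  0.1207 0.1337] yaw_y -95.8 F [-0.16  0.63 -0.61] op 0.997 t 11.75
(0.4345, 0.184, 0.12) -> [13.6, -57.6, 58.7]
(0.4345, 0.184, 0.02) -> [113.6, -57.5, 59.0]
```

View pics/s13.png

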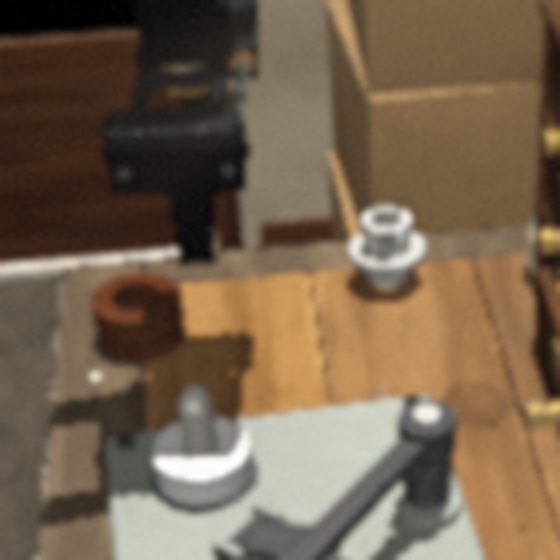

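View pics/t13.png

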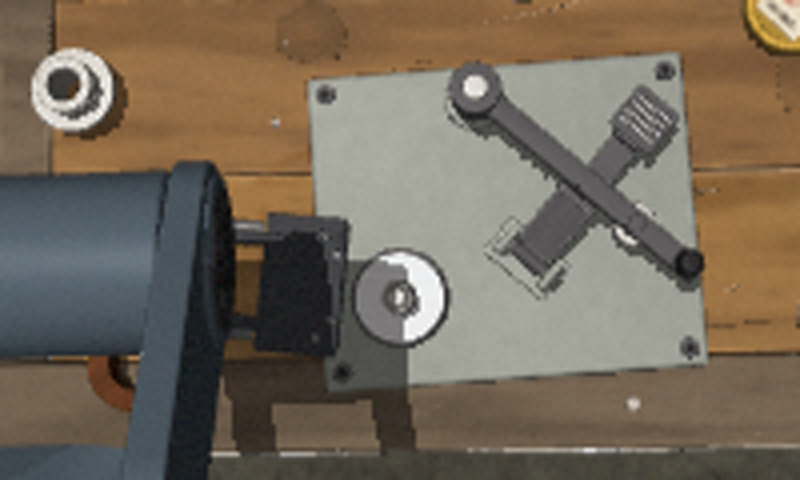

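>>> play_rows(motion=[[[14, -29, 30], [0, 0, 0], 1], [[14, -57, 59], [0, 0, 0], 1], [[50, -58, 59], [0, 0, 0], 1], [[90, -58, 59], [0, 0, 0], 1], [[115, -58, 59], [0, 0, 0], 1], [[120, -58, 59], [0, 0, 0], 1], [[120, -58, 59], [0, 0, 0], 1]])

```text
time_s: 12.45
position: [0.4339, 0.1793, 0.0122]
tcp_rot: [[-0.002, -0.107, -0.994], [-0.0, -0.994, 0.107], [-1.0, 0.001, 0.002]]
force: [-0.3, 0.6, 0.1]
opening: 1.002
```

Run:
```python
from h import *
c=bot.capture("side"); crop(c,"s14",160,100,300,240,4)
sh([(.4345,.184,.012)]);
```

```text
pos [0.4346 0.1794 0.013 ] yaw_y -96.2 F [0.27 0.16 0.64] op 1.001 t 12.5
(0.4345, 0.184, 0.012) -> [1.0, -4.5, 0.6]
```

View pics/s14.png

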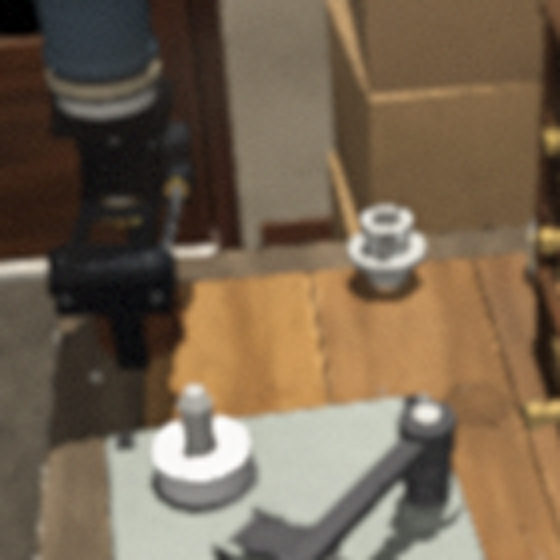

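Run:
```python
from h import *
c=bot.capture("side")
for p in [(.4346-.0062,.1794-.058,.013),(.4346,.1794,.036),(.4345,.182,.036),(.5353-.0062,.223-.058,.01),(.5353,.223,.024)]:
    u,v=proj(c,p)[0]; print(p,((u+.5-160)*4-.5).round(1),((v+.5-100)*4-.5).round(1))
t=c
# earlier frames: wheel mask in stored initial side/top
import pickle
d=pickle.load(open("c0.pkl","rb"))
for n in ("side","top"):
    im=d[n]["img"]; h=cv2.cvtColor(im,cv2.COLOR_BGR2HSV)
    b,g,r=[im[...,k].astype(float) for k in range(3)]
    m=((r>1.6*g)&(r>40)).astype(np.uint8)
    k,l,st,ce=cv2.connectedComponentsWithStats(m)
    for i in range(1,k):
        if st[i,4]>100: print(n,st[i],ce[i])
```

```text
(0.4284, 0.12140000000000001, 0.013) 131.9 373.5
(0.4346, 0.1794, 0.036) 137.3 297.4
(0.4345, 0.182, 0.036) 137.2 295.4
(0.5291, 0.165, 0.01) 274.6 326.6
(0.5353, 0.223, 0.024) 276.3 265.3
side [ 37   0  23  40 214] [47.9953271  14.24299065]
side [ 437    0   57  149 1417] [464.69795342  69.73817925]
side [ 450    0   62  152 1660] [482.44638554  72.90662651]
side [ 184    5   29  108 1240] [198.35725806  62.16451613]
side [  95  110  101   60 2930] [145.15631399 137.15358362]
side [189 138  30  24 215] [207.81395349 152.79534884]
side [184 169  21  21 340] [194.15       178.53823529]
side [370 174  75  13 211] [403.58293839 179.11374408]
side [ 326  180  129   82 5532] [386.02386117 220.61569053]
top [172 249  25  24 308] [183.77597403 260.44805195]
top [436 258  36  12 305] [452.92786885 263.7147541 ]
```

>>> play_rows(motion=[[[1, -4, 0], [0, 0, 0], 1], [[1, -4, 0], [0, 0, 0], 0], [[1, -4, 0], [0, 0, 0], 0], [[1, -4, 0], [0, 0, 0], 0], [[1, -4, 0], [0, 0, 0], 0], [[1, -4, 0], [0, 0, 0], 0]])

```text
time_s: 13.15
position: [0.4347, 0.1837, 0.0118]
tcp_rot: [[0.0, -0.107, -0.994], [-0.0, -0.994, 0.107], [-1.0, -0.0, -0.0]]
force: [-0.2, -0.7, 3.7]
opening: 0.729
```

>>> play_rows(motion=[[[0, 0, 0], [0, 0, 0], 0], [[-20, 0, 0], [0, 0, 0], 0], [[-60, 0, 0], [0, 0, 0], 0], [[-105, 0, 0], [0, 0, 0], 0], [[-125, 40, -10], [0, 0, 0], 0], [[-125, 88, -20], [0, 0, 0], 0], [[-125, 130, -30], [0, 0, 0], 0], [[-125, 130, -30], [0, 0, 0], 0]])

```text
time_s: 13.95
position: [0.4522, 0.047, 0.1366]
tcp_rot: [[0.002, -0.113, -0.994], [-0.001, -0.994, 0.113], [-1.0, 0.001, -0.002]]
force: [0.5, 0.5, -2.1]
opening: 0.732
```

Run:
```python
from h import *
c=bot.capture("side"); crop(c,"s15",160,100,300,240,4)
sh([(.4750,.0075,.12),(.4750,.0075,.09)]);
```

```text
pos [0.451  0.0491 0.1363] yaw_y -96.4 F [-1.02  0.25 -2.17] op 0.73 t 14.0
(0.475, 0.0075, 0.12) -> [16.3, 38.6, -28.6]
(0.475, 0.0075, 0.09) -> [46.3, 38.6, -28.6]
```

View pics/s15.png

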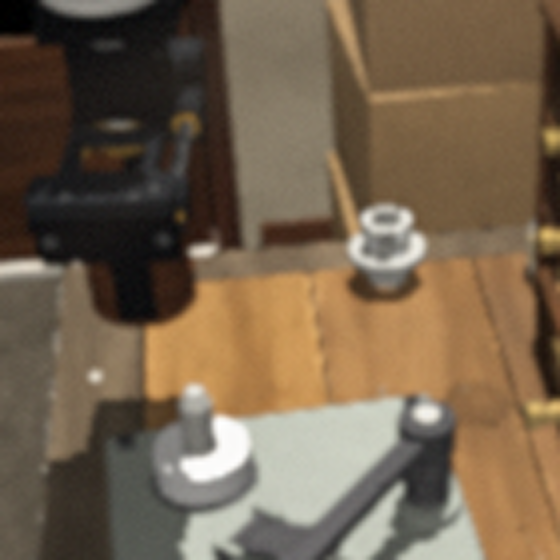

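>>> play_rows(motion=[[[0, 20, -15], [0, 0, 0], 0], [[5, 39, -29], [0, 0, 0], 0], [[16, 39, -29], [0, 0, 0], 0], [[22, 39, -29], [0, 0, 0], 0], [[22, 39, -29], [0, 0, 0], 0]])

```text
time_s: 14.5
position: [0.4728, 0.0111, 0.1131]
tcp_rot: [[-0.005, -0.106, -0.994], [0.001, -0.994, 0.106], [-1.0, -0.001, 0.005]]
force: [-0.4, -1.4, -1.5]
opening: 0.728
```

Run:
```python
from h import *
c=bot.capture("side"); crop(c,"s16",160,100,300,240,4)
sh([(.4750,.0075,.114),(.4750,.0075,.052)]); 
for p in [(.475,.007,.136)]:
    u,v=proj(c,p)[0]; print(p,((u+.5-160)*4-.5).round(1),((v+.5-100)*4-.5).round(1))
```

```text
pos [0.4734 0.0109 0.1136] yaw_y -96.1 F [-0.5   0.52 -2.61] op 0.73 t 14.55
(0.475, 0.0075, 0.114) -> [-0.4, 3.2, -2.0]
(0.475, 0.0075, 0.052) -> [61.6, 3.3, -2.2]
(0.475, 0.007, 0.136) 184.4 317.1
```

View pics/s16.png

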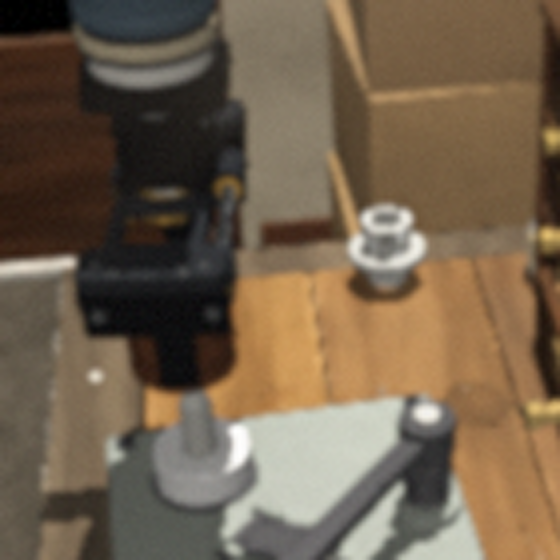

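>>> play_rows(motion=[[[0, 3, -2], [0, 0, 0], 0], [[10, 3, -2], [0, 0, 0], 0], [[22, 3, -2], [0, 0, 0], 0], [[34, 3, -2], [0, 0, 0], 0], [[46, 3, -2], [0, 0, 0], 0], [[54, 3, -2], [0, 0, 0], 0], [[60, 3, -2], [0, 0, 0], 0], [[63, 3, -2], [0, 0, 0], 0]])

```text
time_s: 15.35
position: [0.4767, 0.0063, 0.0516]
tcp_rot: [[-0.001, -0.107, -0.994], [0.0, -0.994, 0.107], [-1.0, -0.0, 0.001]]
force: [-5.1, 1.1, 31.1]
opening: 0.735
```

Run:
```python
from h import *
c=bot.capture("side"); crop(c,"s17",160,100,300,240,4)
sh([(.4750,.0075,.052)])
```

```text
pos [0.4767 0.0063 0.0518] yaw_y -96.1 F [-0.66 -0.15  0.14] op 0.73 t 15.4
(0.475, 0.0075, 0.052) -> [-0.2, -1.0, 1.8]
```

View pics/s17.png

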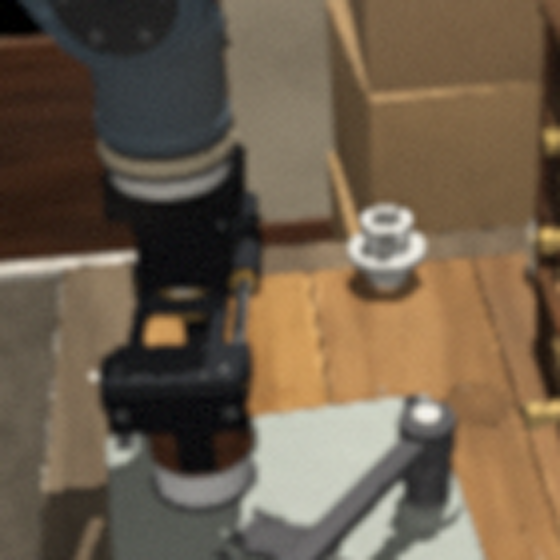

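>>> play_rows(motion=[[[-1, 0, 2], [0, 0, 0], 0], [[-1, 0, 2], [0, 0, 0], 0], [[0, 0, 2], [0, 0, 0], 0.9], [[0, 0, 2], [0, 0, 0], 0.9], [[0, 0, 2], [0, 0, 0], 0.9], [[-40, 0, 2], [0, 0, 0], 0.9], [[-85, 0, 2], [0, 0, 0], 1], [[-100, -40, 0], [0, 0, 0], 1]])

```text
time_s: 16.2
position: [0.4842, 0.0431, 0.155]
tcp_rot: [[0.007, -0.113, -0.994], [-0.002, -0.994, 0.113], [-1.0, 0.001, -0.007]]
force: [1.6, -0.2, 0.4]
opening: 0.972
```

>>> play_rows(motion=[[[0, -45, -15], [0, 0, 0], 1], [[0, -85, -40], [0, 0, 0], 1], [[0, -125, -70], [0, 0, 0], 1], [[0, -160, -105], [0, 0, 0], 1]])

```text
time_s: 16.6
position: [0.6028, 0.1961, 0.1519]
tcp_rot: [[-0.001, -0.106, -0.994], [0.0, -0.994, 0.106], [-1.0, 0.0, 0.001]]
force: [0.6, -0.6, -0.6]
opening: 0.999
```

Run:
```python
from h import *
c=bot.capture("side"); crop(c,"s18",160,100,300,240,4)
c=bot.capture("top"); crop(c,"t18",150,170,350,290,4)
sh([(.6187,.227,.12),(.6187,.227,.035)])
```

```text
pos [0.6084 0.1979 0.1521] yaw_y -95.9 F [-0.02 -0.27 -0.29] op 1.0 t 16.7
(0.6187, 0.227, 0.12) -> [32.3, -29.9, -7.0]
(0.6187, 0.227, 0.035) -> [117.3, -29.6, -6.2]
```

View pics/s18.png

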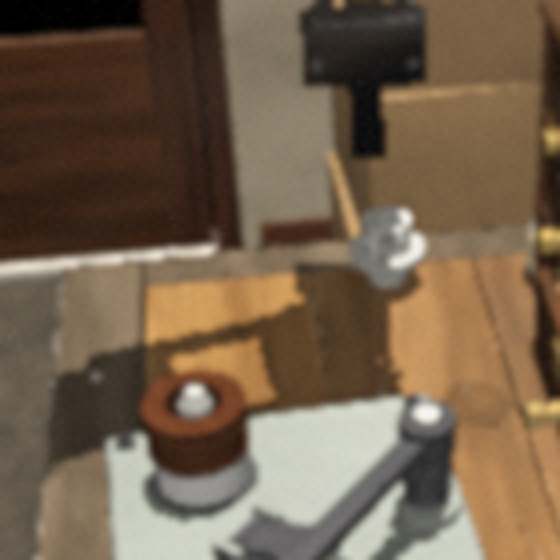

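View pics/t18.png

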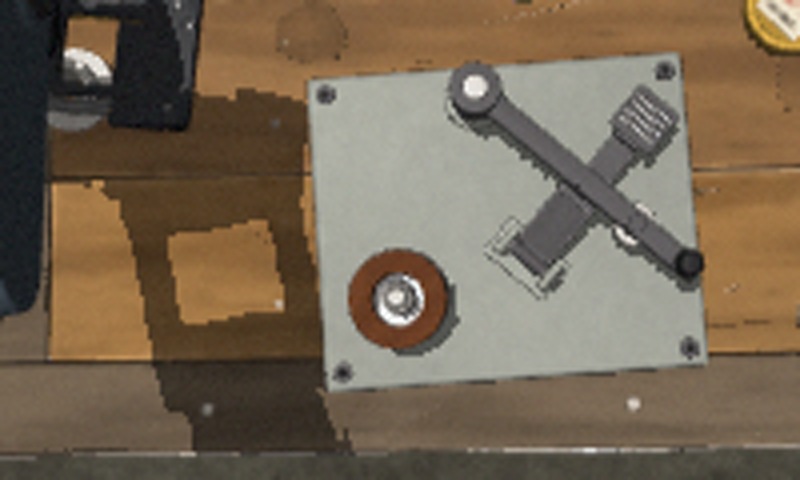

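>>> play_rows(motion=[[[30, -30, -7], [0, 0, 0], 1], [[55, -30, -7], [0, 0, 0], 1], [[90, -30, -7], [0, 0, 0], 1], [[110, -30, -7], [0, 0, 0], 1], [[116, -30, -7], [0, 0, 0], 1], [[116, -30, -7], [0, 0, 0], 1]])

```text
time_s: 17.3
position: [0.6119, 0.2224, 0.0347]
tcp_rot: [[-0.002, -0.107, -0.994], [-0.0, -0.994, 0.107], [-1.0, 0.001, 0.002]]
force: [-0.4, -0.5, 0.4]
opening: 1.002
```

Run:
```python
from h import *
c=bot.capture("side"); crop(c,"s19",160,100,300,240,4)
sh([(.6185,.2275,.035)]) 
for p in [(.6184-.0062,.2275-.058,.036),(.6184,.2275,.054),(.6184,.2275,.03)]:
    u,v=proj(c,p)[0]; print(p,((u+.5-160)*4-.5).round(1),((v+.5-100)*4-.5).round(1))
```

```text
pos [0.613  0.2226 0.0359] yaw_y -96.2 F [ 0.78  0.43 -0.98] op 1.001 t 17.35
(0.6185, 0.2275, 0.035) -> [0.9, -5.4, -4.9]
(0.6122, 0.1695, 0.036) 387.9 282.7
(0.6184, 0.2275, 0.054) 385.5 218.1
(0.6184, 0.2275, 0.03) 386.2 245.5
```

View pics/s19.png

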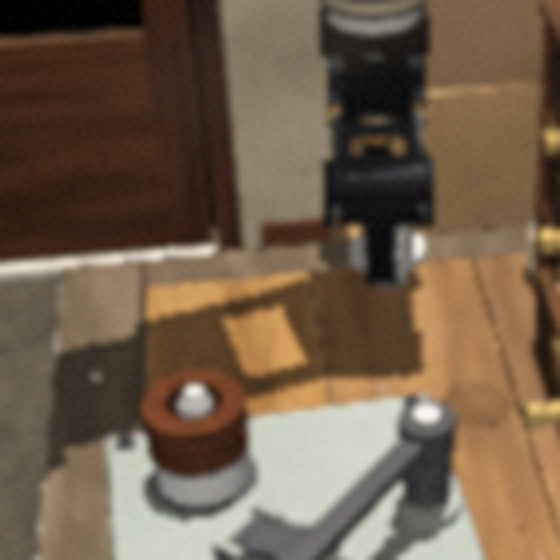

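>>> play_rows(motion=[[[1, -5, -5], [0, 0, 0], 1], [[1, -5, -5], [0, 0, 0], 1], [[1, -5, -5], [0, 0, 0], 1]])

```text
time_s: 17.65
position: [0.6194, 0.2277, 0.0358]
tcp_rot: [[0.002, -0.107, -0.994], [0.0, -0.994, 0.107], [-1.0, -0.001, -0.002]]
force: [-1.1, -0.4, -1.0]
opening: 0.998
```

>>> play_rows(motion=[[[0, 0, 0], [0, 0, 0], 0], [[0, 0, 0], [0, 0, 0], 0], [[0, 0, 0], [0, 0, 0], 0], [[0, 0, 0], [0, 0, 0], 0], [[0, 0, 0], [0, 0, 0], 0], [[0, 0, 0], [0, 0, 0], 0], [[0, 0, 0], [0, 0, 0], 0], [[0, 0, 0], [0, 0, 0], 0]])

```text
time_s: 18.45
position: [0.6184, 0.2274, 0.0345]
tcp_rot: [[0.0, -0.107, -0.994], [0.0, -0.994, 0.107], [-1.0, -0.0, -0.0]]
force: [-0.1, 0.1, -0.0]
opening: 0.41
```

Run:
```python
from h import *
sh([(.4750,.0075,.16)])
```

```text
pos [0.6184 0.2274 0.0345] yaw_y -96.1 F [-0.06  0.08 -0.04] op 0.41 t 18.45
(0.475, 0.0075, 0.16) -> [-125.5, 234.0, 119.0]
```

>>> play_rows(motion=[[[-25, 0, 0], [0, 0, 0], 0], [[-65, 0, 0], [0, 0, 0], 0], [[-105, 10, 5], [0, 0, 0], 0], [[-125, 50, 25], [0, 0, 0], 0], [[-125, 95, 45], [0, 0, 0], 0], [[-125, 140, 67], [0, 0, 0], 0], [[-125, 185, 90], [0, 0, 0], 0], [[-125, 222, 113], [0, 0, 0], 0]])

```text
time_s: 19.25
position: [0.4807, 0.0171, 0.1595]
tcp_rot: [[-0.0, -0.107, -0.994], [-0.0, -0.994, 0.107], [-1.0, 0.0, 0.0]]
force: [0.7, -1.1, -1.9]
opening: 0.411
```

>>> play_rows(motion=[[[0, 4, 2], [0, 0, 0], 0], [[0, 4, 2], [0, 0, 0], 0], [[0, 4, 2], [0, 0, 0], 0]])

```text
time_s: 19.55
position: [0.481, 0.0152, 0.1597]
tcp_rot: [[0.002, -0.107, -0.994], [0.0, -0.994, 0.107], [-1.0, -0.0, -0.002]]
force: [0.1, 0.3, -2.6]
opening: 0.408
```

Run:
```python
from h import *
c=bot.capture("side"); crop(c,"s20",160,60,300,200,4)
sh([(.4750,.0072,.14)])
```

```text
pos [0.4811 0.0156 0.1597] yaw_y -96.1 F [-0.44 -0.42 -2.13] op 0.407 t 19.6
(0.475, 0.0072, 0.14) -> [19.6, 9.0, 5.2]
```

View pics/s20.png

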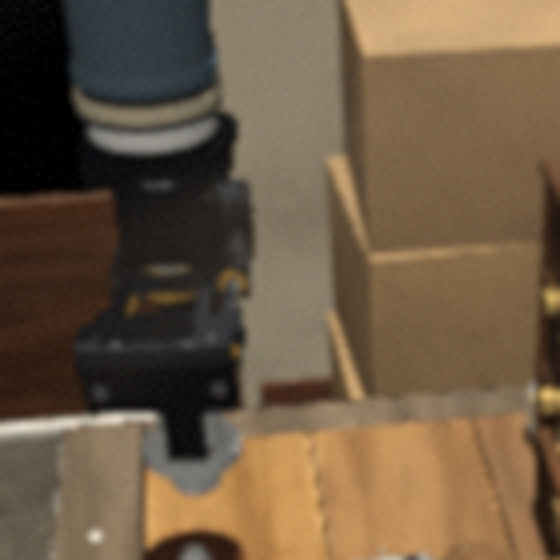

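>>> play_rows(motion=[[[10, 9, 5], [0, 0, 0], 0], [[20, 9, 5], [0, 0, 0], 0], [[20, 9, 5], [0, 0, 0], 0], [[20, 9, 5], [0, 0, 0], 0]])

```text
time_s: 20.0
position: [0.4743, 0.0073, 0.1392]
tcp_rot: [[-0.0, -0.106, -0.994], [0.0, -0.994, 0.106], [-1.0, -0.0, 0.001]]
force: [0.1, 0.5, -1.6]
opening: 0.407
```

Run:
```python
from h import *
c=bot.capture("side"); crop(c,"s21",160,80,300,220,4)
sh([(.4750,.0072,.14),(.475,.0072,.0885)])
for p in [(.475,.0072,.136),(.475,.0072,.106),(.475,.0072,.084)]:
    u,v=proj(c,p)[0]; print(p,((u+.5-160)*4-.5).round(1),((v+.5-80)*4-.5).round(1))
```

```text
pos [0.4745 0.0071 0.1395] yaw_y -96.1 F [-1.33 -0.2  -1.11] op 0.406 t 20.05
(0.475, 0.0072, 0.14) -> [-0.5, -0.2, -0.5]
(0.475, 0.0072, 0.0885) -> [51.0, -0.1, -0.5]
(0.475, 0.0072, 0.136) 184.4 396.9
(0.475, 0.0072, 0.106) 189.8 438.4
(0.475, 0.0072, 0.084) 193.7 467.7
```

View pics/s21.png

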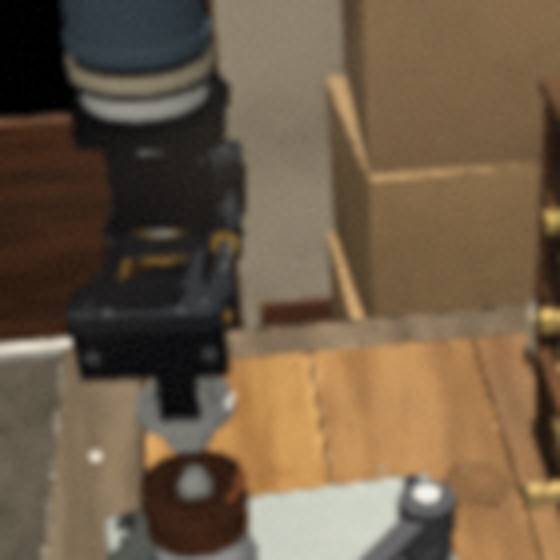

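>>> play_rows(motion=[[[8, 0, 0], [0, 0, 0], 0], [[16, 0, 0], [0, 0, 0], 0], [[22, 0, 0], [0, 0, 0], 0], [[27, 0, 0], [0, 0, 0], 0], [[31, 0, 0], [0, 0, 0], 0]])

```text
time_s: 20.55
position: [0.4737, 0.0066, 0.1079]
tcp_rot: [[-0.001, -0.107, -0.994], [0.0, -0.994, 0.107], [-1.0, -0.0, 0.001]]
force: [0.4, -0.2, -2.0]
opening: 0.409
```

>>> play_rows(motion=[[[4, 0, 0], [0, 0, 0], 0], [[8, 0, 0], [0, 0, 0], 0], [[12, 0, 0], [0, 0, 0], 0], [[15, 0, 0], [0, 0, 0], 0], [[18, 0, 0], [0, 0, 0], 0], [[20, 0, 0], [0, 0, 0], 0], [[21, 0, 0], [0, 0, 0], 0]])

```text
time_s: 21.25
position: [0.4741, 0.0065, 0.0884]
tcp_rot: [[0.0, -0.107, -0.994], [-0.0, -0.994, 0.107], [-1.0, 0.0, -0.0]]
force: [-3.1, -0.0, 16.4]
opening: 0.406
```

Seated (TCP at 0.0884 as predicted, with 16 N upward). Release and rise.

>>> play_rows(motion=[[[0, 0, 0], [0, 0, 0], 0.7], [[0, 0, 0], [0, 0, 0], 0.7], [[0, 0, 0], [0, 0, 0], 0.7], [[-20, 0, 0], [0, 0, 0], 0.7], [[-60, 0, 0], [0, 0, 0], 0.7], [[-90, 0, 0], [0, 0, 0], 0.5], [[-90, -50, -10], [0, 0, 0], 0], [[-90, -100, -20], [0, 0, 0], 0]])

```text
time_s: 22.05
position: [0.5054, 0.1017, 0.1791]
tcp_rot: [[0.004, -0.111, -0.994], [-0.0, -0.994, 0.111], [-1.0, -0.0, -0.004]]
force: [0.2, -1.1, -0.2]
opening: 0.51
```

Run:
```python
from h import *
c=bot.capture("side"); crop(c,"s22",160,100,300,240,4)
c=bot.capture("top"); crop(c,"t22",150,170,350,290,4)
sh([(.595,-.158,.16),(.595,-.158,.08)])
```

```text
pos [0.5057 0.1064 0.1782] yaw_y -95.8 F [-0.54  0.22 -0.73] op 0.421 t 22.15
(0.595, -0.158, 0.16) -> [18.1, 254.0, -115.6]
(0.595, -0.158, 0.08) -> [98.1, 254.2, -115.3]
```

View pics/s22.png

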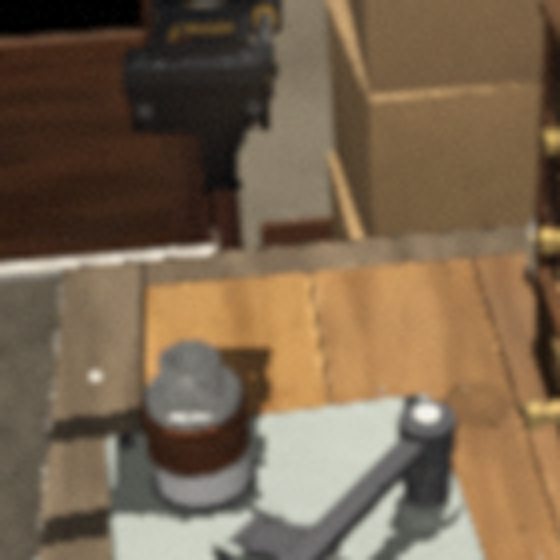

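View pics/t22.png

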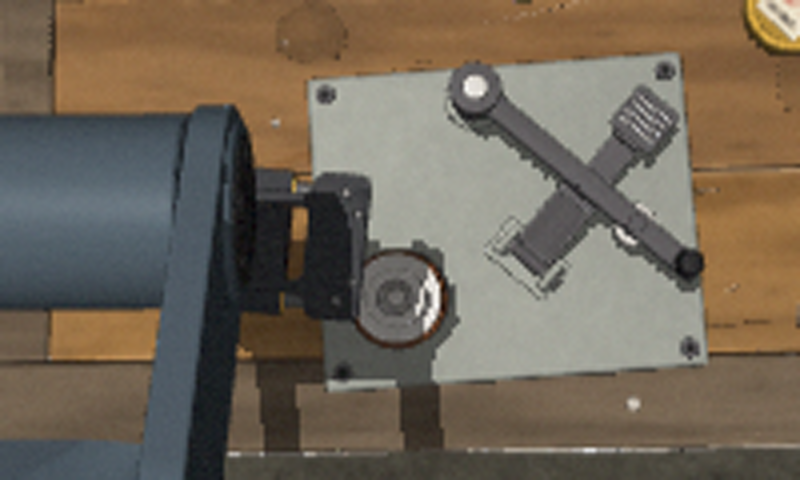

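>>> play_rows(motion=[[[3, 45, -20], [0, 0, 0], 0], [[6, 90, -40], [0, 0, 0], 0], [[9, 135, -60], [0, 0, 0], 0], [[12, 180, -80], [0, 0, 0], 0], [[15, 222, -98], [0, 0, 0], 0], [[18, 253, -111], [0, 0, 0], 0], [[40, 253, -111], [0, 0, 0], 0], [[75, 253, -111], [0, 0, 0], 0]])

```text
time_s: 22.95
position: [0.5888, -0.1648, 0.1035]
tcp_rot: [[0.005, -0.11, -0.994], [-0.003, -0.994, 0.11], [-1.0, 0.002, -0.005]]
force: [-0.3, -0.9, 0.7]
opening: 0.001
```

Run:
```python
from h import *
c=bot.capture("side"); crop(c,"s23",170,120,310,260,4)
sh([(.590,-.157,.08),(.590,-.157,.06),(.590,-.157,.032)]) 
f=lambda x,o:(x+.5)/4-.5+o
print("tab side",plane(c,f(425,160),f(472,130),.057))
```

```text
pos [ 0.5836 -0.1618  0.0964] yaw_y -96.3 F [-0.86  0.11 -3.45] op 0.007 t 23.0
(0.59, -0.157, 0.08) -> [16.4, -5.4, -6.0]
(0.59, -0.157, 0.06) -> [36.4, -5.4, -6.2]
(0.59, -0.157, 0.032) -> [64.4, -5.3, -6.4]
tab side [ 0.5904533  -0.15354995  0.057     ]
```

View pics/s23.png

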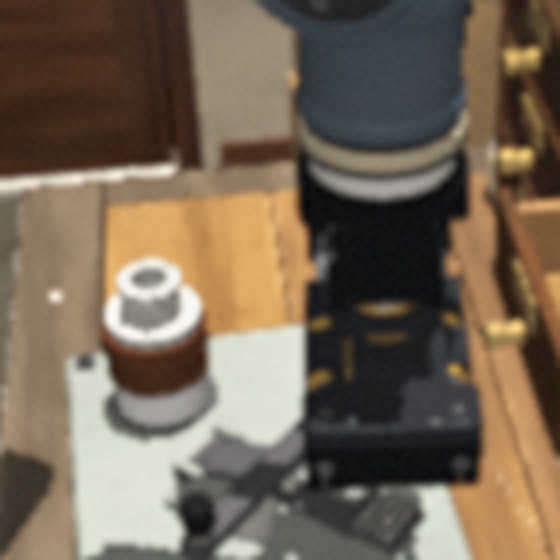

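>>> play_rows(motion=[[[10, -6, -6], [0, 0, 0], 0], [[22, -6, -6], [0, 0, 0], 0], [[34, -6, -6], [0, 0, 0], 0], [[34, -6, -6], [0, 0, 0], 0]])

```text
time_s: 23.4
position: [0.593, -0.1554, 0.0674]
tcp_rot: [[-0.002, -0.106, -0.994], [0.001, -0.994, 0.106], [-1.0, -0.001, 0.002]]
force: [-0.4, 0.0, -0.4]
opening: 0.006
```

Run:
```python
from h import *
c=bot.capture("side"); crop(c,"s24",170,120,310,260,4)
sh([(.590,-.156,.06),(.590,-.156,.034)])
```

```text
pos [ 0.5935 -0.1557  0.0682] yaw_y -96.1 F [-0.26 -0.77  0.02] op 0.006 t 23.45
(0.59, -0.156, 0.06) -> [8.2, 0.7, 3.4]
(0.59, -0.156, 0.034) -> [34.2, 0.7, 3.4]
```

View pics/s24.png

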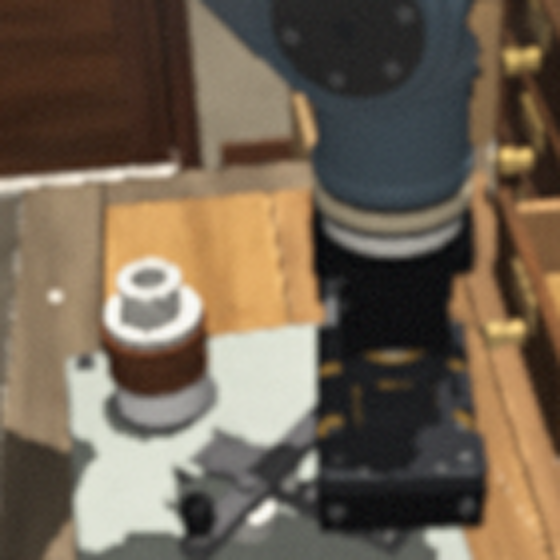

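>>> play_rows(motion=[[[8, 0, 2], [0, 0, 0], 0], [[14, 0, 2], [0, 0, 0], 0], [[20, 0, 2], [0, 0, 0], 0], [[25, 0, 2], [0, 0, 0], 0], [[29, 0, 2], [0, 0, 0], 0], [[32, 0, 2], [0, 0, 0], 0], [[34, 0, 2], [0, 0, 0], 0]])

```text
time_s: 24.15
position: [0.5922, -0.1561, 0.0343]
tcp_rot: [[0.001, -0.107, -0.994], [-0.0, -0.994, 0.107], [-1.0, 0.0, -0.001]]
force: [0.9, -0.5, 2.7]
opening: 0.005
```

Run:
```python
from h import *
c=bot.capture("side"); crop(c,"s25",170,120,310,260,4)
sh([])
```

```text
pos [ 0.5921 -0.1561  0.0341] yaw_y -96.1 F [ 0.57 -0.61  1.86] op 0.006 t 24.2
```

View pics/s25.png

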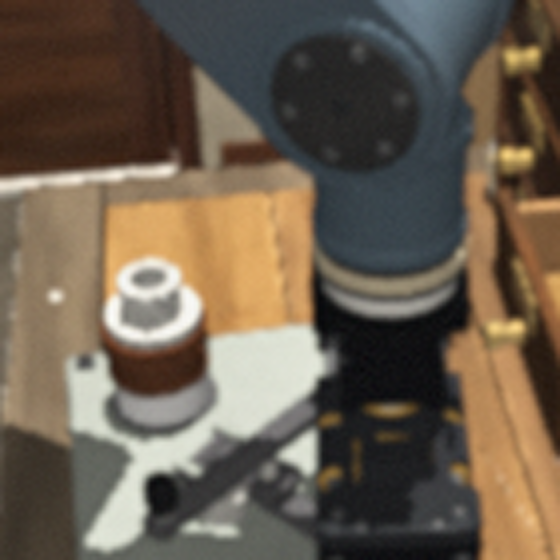

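Arm has been freed and is swinging in. Hold, and check.

>>> play_rows(motion=[[[0, 0, 0], [0, 0, 0], 0], [[0, 0, 0], [0, 0, 0], 0], [[0, 0, 0], [0, 0, 0], 0], [[0, 0, 0], [0, 0, 0], 0], [[0, 0, 0], [0, 0, 0], 0], [[0, 0, 0], [0, 0, 0], 0], [[0, 0, 0], [0, 0, 0], 0], [[0, 0, 0], [0, 0, 0], 0]])

```text
time_s: 25.0
position: [0.5921, -0.1561, 0.0347]
tcp_rot: [[0.001, -0.107, -0.994], [-0.0, -0.994, 0.107], [-1.0, 0.0, -0.001]]
force: [1.8, -1.7, 2.7]
opening: 0.006
```

>>> play_rows(motion=[[[-10, 0, 0], [0, 0, 0], 0], [[-40, 0, 0], [0, 0, 0], 0], [[-80, 0, 0], [0, 0, 0], 0], [[-120, 0, 0], [0, 0, 0], 0], [[-130, 40, 0], [0, 0, 0], 0], [[-130, 80, 20], [0, 0, 0], 0], [[-130, 80, 20], [0, 0, 0], 0], [[-130, 80, 20], [0, 0, 0], 0]])

```text
time_s: 25.8
position: [0.5614, -0.2329, 0.1641]
tcp_rot: [[-0.003, -0.109, -0.994], [0.003, -0.994, 0.109], [-1.0, -0.002, 0.003]]
force: [0.2, -0.4, 0.2]
opening: 0.001
```

Run:
```python
from h import *
c=bot.capture("side"); crop(c,"s26",160,100,300,240,4)
t=bot.capture("top"); crop(t,"t26",150,170,350,290,4); cv2.imwrite("pics/tf.png",t["img"])
sh([])
```

```text
pos [ 0.5625 -0.2319  0.1639] yaw_y -96.1 F [0.06 0.12 1.24] op 0.005 t 25.9
```

View pics/s26.png

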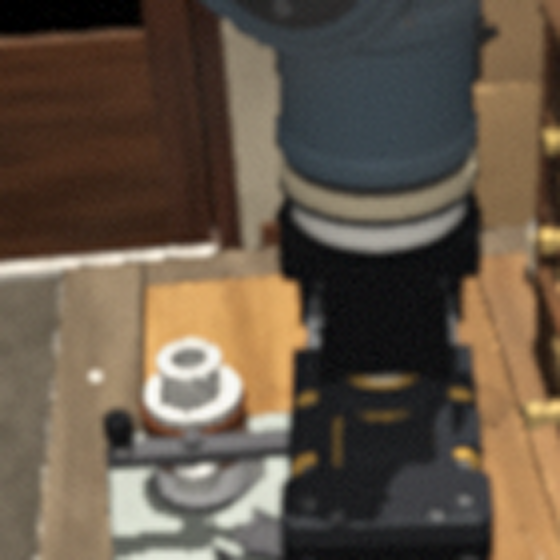

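View pics/tf.png

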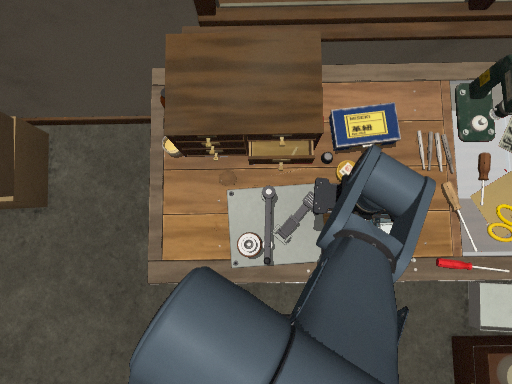

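View pics/t26.png

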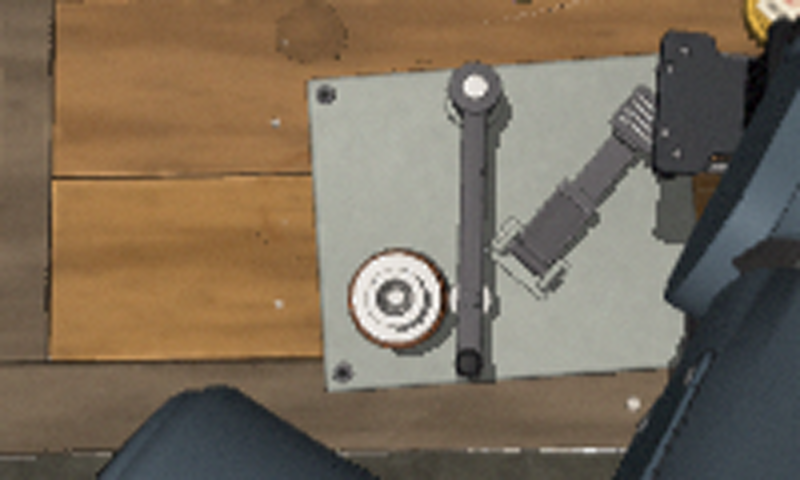

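Run:
```python
from h import *
t=bot.capture("top")
k=pl4(t,468,361,.106)[:2]; v=k-np.array([.6077,-.0449]); print("arm",np.arctan2(v[1],v[0])%(2*np.pi)-np.arctan2(.0307,-.1706))
print("bush top",pl4(t,397,297,.108))
s=bot.read_state(); print(s["force"],abs(s["qvel"]).max())
print(bot.hand_in())
```

```text
arm 0.13622522030938233
bush top [0.47417539 0.00570449 0.108     ]
[0.59128854 0.38361912 0.98298252] 0.5432070096602674
the job is handed in; nothing more can be done
None
```

The wheel is fitted to the jig and the job is handed in, at about 26 s of the 72 s allowed. No verdict is reported.

**What I did:** I pushed the pressure arm back by its knob until it stayed caught on the latch. I then slid the spacer, wheel and bushing onto the spindle in that order, seating each until it met resistance. Last, I pressed the latch tab down about 23 mm, which freed the arm, and moved the gripper clear.

**Last checks:**
- **Pressure arm:** it measures about 0.136 rad in the top view (0.14 expected), with the roller against the wheel. The contact force itself could not be read.
- **Bushing:** its top is within about 1 to 1.5 mm of the spindle axis, and the gripper height when it seated matched fully home.
- **Stack:** all three parts look upright in both views.
- **Robot:** it was at rest, with no contact force beyond sensor noise.
- **Bystanders:** the gripper came near none of them. In the last top view the loupe looks unmoved and the tin, partly hidden by the arm, shows no sign of moving. I never clearly identified the jar in the images, so I could not check it.

**Disagreements:** the two cameras differed by 1 to 2 mm on the spindle's position. The wheel touched down with a brief force of about 31 N.

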